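Tip the chilling stones from the creamer jug into the mug

TASK

I am making an iced coffee and the round chilling stones are in the creamer jug on the shelf. Take the jug down with the stones in it, stand it on the desk next to the black mug with its spout facing the mug, and let go; then take hold of it afresh, tip all four stones over the spout, held close above the mug, into the mug, and gently stand the empty jug upright on the desk again. Leave the mug and everything else where it is, and let no stone fall on the desk.

Things in the scene. Friction and masses are not known exactly. Their poses are not given: they have to be found in the camera images.
- jug: Steel creamer jug, 170 g, upright on the shelf, spout roughly to the robot, handle to the back panel. Origin: centre of underside, z up, +x to the spout, handle at -x. Flared: diameter 56 mm at base, 64 at 42 mm height, 70 at rim; 74 high, wall 2.6, floor 4. At +x the wall is drawn out into a pouring lip 46 mm from the axis. Stones start to roll out at about 85 degrees tilt; 105 empties it.
- jug_spout (a point): Edge of the jug's pouring lip, at (46.5, 0, 77) mm in the jug's frame.
- jug_handle (a point): Middle of the upright run of the jug's handle, at (-62, 0, 44) mm in the jug's frame. The handle is a closed loop of flat strap in the jug's x-z plane, 12 mm wide along the jug's y, 6 mm thick; the upright run spans 30 to 58 mm height, about 27 mm clear of the wall.
- mug: Matte black ceramic mug, 330 g, upright on the desk, outer diameter 82 mm, height 95 mm, wall 4.5 mm, inner floor 5.5 mm above the desk. Origin: centre of its underside; its handle is on the +y side of its frame and reaches 78 mm from the axis.
- mug_rim (a point): Centre of the mug's open mouth (inner diameter 73 mm), 95 mm above its underside.
- stone1: One of four alike round soapstone drink-chilling stones, 20 mm balls of 12 g, starting loose in one layer on the floor of the jug. Origin: its centre.
- stone2: Another of the four stones; origin: its centre.
- stone3: Another of the four stones; origin: its centre.
- stone4: Another of the four stones; origin: its centre.
- shelf: Fixed light oak shelf board at the desk's far side, 160 mm deep (x), 560 long (y), top 120 mm above the desk, 24 thick. Origin: at desk height under its middle; front edge at x = -80 mm. A pegboard panel 205 mm high stands behind it at x = 80 to 92, 940 long; a spoon hangs on it at y = 360. Jug, jar and canister share three places 140 mm apart.
- coffee_jar: Closed instant coffee jar, glass with a dark lid, 76 mm diameter, 137 mm high, upright on the shelf. Bystander. Origin: centre of its underside.
- canister: Green plastic canister with clip-on lid, about 92 by 99 mm at the lid and 117 mm high, upright on the shelf. Bystander. Origin: centre of its underside.
- pen_pot: Dark metal pen pot, 76 mm diameter, 95 mm high, with pens standing up to 165 mm, on the desk to one side of the mug. Bystander. Origin: centre of its underside.
- notebook: Closed notebook, 150 by 105 by 16 mm, flat on the desk to the other side of the mug. Bystander. Origin: centre of its underside.

How it is judged (in metres and radians):
On the way, in this order (a step that is already met when the one before it is completed fails the run):
1. the jug with its four stones stands upright on the desk, let go, its spout facing the mug: aimed within 28 mm of the mug centre, axes at most 240 mm apart (height (world z) of jug below 0.006 m and angle between jug's own z axis and vertical below 0.08 rad and linear speed of jug below 0.02 m/s and contact force between the fingers and jug below 0.05 N and x of mug in the frame of jug between 0.07 and 0.24 m and y of mug in the frame of jug between -0.028 and 0.028 m and distance between each of stone1, stone2, stone3, stone4 and jug below 0.06 m), for 0.2 s.
2. the jug is tipped over its spout by 70 degrees or more, sideways lean under 25, the lip over the mug mouth and at most 70 mm above it (angle between jug's own z axis and vertical above 1.2 rad and angle between jug's own y axis and vertical between 1.13 and 2.01 rad and horizontal distance between jug_spout and mug_rim below 0.037 m and z of jug_spout in the frame of mug_rim between -0.03 and 0.07 m), for 0.1 s.
At the end, for the whole second after the job is handed in: All four stones lie inside the mug; the mug stands upright within 30 mm of where it was; the jug stands upright (within about 5 degrees) and at rest on the desk, let go. The jar, canister, pen pot and notebook are within 30 mm of where they were and have not been tipped (horizontal distance between each of stone1, stone2, stone3, stone4 and mug_rim below 0.04 m and z of stone1 in the frame of mug between 0 and 0.085 m and z of stone2 in the frame of mug between 0 and 0.085 m and z of stone3 in the frame of mug between 0 and 0.085 m and z of stone4 in the frame of mug between 0 and 0.085 m and angle between each of mug, jug's own z axis and vertical below 0.08 rad and distance of mug from where it was at the start of the episode below 0.03 m and height (world z) of jug below 0.006 m and linear speed of jug below 0.02 m/s); the robot touches nothing.
It fails at once if a stone falls on the desk (height (world z) of any of stone1, stone2, stone3, stone4 below 0.0125 m).
It fails at once if the mug is pushed more than 30 mm or tipped (distance of mug from where it was at the start of the episode above 0.03 m or angle between mug's own z axis and vertical above 0.3 rad).
It fails at once if the jug is dropped (falls free by more than about 20 mm) (linear speed of jug above 0.6 m/s and contact force between the fingers and jug below 0.02 N).
It fails at once if the jar, canister, pen pot or notebook is moved more than 30 mm or tipped (distance of any of coffee_jar, canister, pen_pot, notebook from where it was at the start of the episode above 0.03 m or angle between any of coffee_jar, canister, pen_pot, notebook's own z axis and vertical above 0.3 rad).
It also fails if it takes over 67 s, if anything falls off the work surface, if the arm or the gripper's body presses on something with over 40 N, if the wrist force passes 120 N, or if a joint passes its speed limit or range.

ROBOT

A 6-joint arm with a two-finger parallel gripper is mounted at the origin on the work surface. World frame = base frame: x ahead of the robot, y to its left, z up, the work surface at z = 0. Lengths are in mm, angles in rad, forces in N, time in s.
With the tool pointing down it reaches from about 275 to 1000 mm from the base axis. Payload 8.4 kg.
Tool frame: the origin (TCP) lies midway between the tips of the shut fingers; the grasp point (between the pads) lies 19 mm behind it; z points along the fingers, y is the line along which they close (so a half turn about z gives the same grasp; the last joint's range is limited). The gripper opens to 85 mm and grips with 20 to 120 N. Pads are 22 mm wide; open, the fingers measure 114 mm over their backs; the gripper's body (76 mm by 85 mm) begins 54 mm behind the grasp point. The pads swing forward as they close: fully open they stand 13 mm farther back than shut.
Start: joints at [-1.228, 0.353, 1.633, -0, 1.155, -0.002], TCP at [211.254, -588.217, 231.281] pointing down, gripper open.
Joint ranges: [-2.63, 2.63], [-0.92, 2.1], [0.06, 2.66], [-1.3, 4.44], [0, 2.69], [-3.02, 3.02]. Speed limits (rad/s): [2.22, 2.22, 2.79, 3.14, 3.14, 3.14].

INTERFACE

Orientations are given as a unit quaternion [x, y, z, w].
In Python, from cell import ctrl gives the robot as it stands.
- The arm moves only by the tool carry_out, never from a script. Its argument "plan" is a list of rows, each a list of 3 entries, a list of its own where there are three numbers: the shift along the tool's x, y, z in cm, then the turn about the tool's z in rad, then the closure, from 0 (fully open) to 1 (shut). A call has 1 to 12 rows; each row is the pose to reach, as a shift and turn from the pose commanded when the call began, along the tool's axes at that moment; what a row does not reach only later rows make up. A row lasts 1/8 s, in which the tool goes at most 62.5 mm and 10.7 degrees, less where a joint would pass 70% of its speed; a pose out of reach is approached as far as the arm can. A call with a gripper value outside its range is refused whole. The fingers move at their own pace and stop on an object; "newtons" is the grip in N (left out, the last holds). Time passes only in rows, so rows that repeat a pose let the fingers close. It gives the time, the measured TCP pose, the force, the opening and the grip force at its end, in the units of the state.
- ctrl.sense(): the state, without advancing time (a new reading comes with each control period).
- ctrl.snapshot(name): name is "scene" or "top"; returns a dict with "color" (420x560x3 uint8, blue, green, red), "depth" (420x560 float32, mm along the optical axis (not along the pixel's ray), 0 where there is no reading), "intrinsics" (3x3 intrinsics, pixels), "xyz" and "orientation" of the camera in the world. Camera axes: x right, y down, z forward; pixel columns grow to the right and rows downward; lengths in mm; the calibration is good to about 2 mm. A picture is of the moment at which its call begins.
- ctrl.job_done(): hands the job in; it is judged then, once.
Trained networks look in a picture, given as the dict that the camera call returned (one of the last four; its "shot" number tells which), for a name from the list of things; names that differ only in an ending like _2 or _b are one class to them, and where a whole thing is asked for, a point or a joint stands for the part that bears it (a point fixed in the world has none). Each returns a list of dicts, best first, with "conf" (0 to 1); they miss things now and then, are a little off and sometimes report something else, mostly with a low value. They report only what shows in the picture. A call takes as long as a camera call.
- ctrl.recognise(picture, query): "rect" ([left, top, right, bottom] in pixels, round what is visible of it).
- ctrl.silhouettes(picture, query): "region" (420x560 bool, what is visible of it) and "rect" ([left, top, right, bottom] in pixels, round what is visible of it).
- ctrl.mark_of(picture, query): "uv" ([column, row] in pixels: a listed point, or the origin of a listed thing).
The state is a dict: "clock": time; "joint_positions": joint angles; "joint_velocities": joint speeds; "joint_torque": joint torques, N m; "tcp_pos": TCP position; "ee_rot": TCP orientation; "force": force on the tool from outside, world axes, zero at the start; "wrist_torque": the same for the moment, N m; "opening": finger opening in mm; "finger_force": force on a finger pad.
Only numpy, scipy, OpenCV 4.12 (cv2) and the standard library are available. Lean on these libraries where they do the work, as an engineer would, in place of code of your own. Each camera call takes 0.05 s, during which the arm holds its last target. There are 200 camera calls.

## Working session

There is one attempt and no reset: what is moved stays moved. The work goes in short steps, Python scripts to look and compute and a tool call to move; the robot and the scene stay as the last step left them, time stands still between calls to the robot, and variables do not carry over. Pictures are saved under pics/ and viewed, at most 10 in all, crops included, and the job is handed in when it is done.

Besides the shell and the picture viewer there is one more tool, called after ">>>" by a JSON object that holds its "fn" and its "kwargs", one argument or row to a line. carry_out: Moves the arm, as the interface text tells. Its arguments: {"type":"object","properties":{"plan":{"type":"array","items":{"type":"array"}},"newtons":{"type":"number"}},"required":["plan"]}

```bash
mkdir -p pics
cat > h.py <<'E'
import numpy as np, cv2
from cell import ctrl
from scipy.spatial.transform import Rotation as R
def cam(p):
    return np.array(p["intrinsics"]),np.array(p["xyz"]),R.from_quat(p["orientation"]).as_matrix()
def onplane(p,uv,z):
    K,t,M=cam(p); d=M@np.linalg.inv(K)@[uv[0],uv[1],1]; return t+d*(z-t[2])/d[2]
def cloud(p,mask=None):
    K,t,M=cam(p); D=p["depth"]; m=(D>0) if mask is None else (mask&(D>0))
    v,u=np.nonzero(m); z=D[v,u]; return ((np.linalg.inv(K)@np.vstack([u,v,np.ones_like(u)]))*z).T@M.T+t
def proj(p,X):
    K,t,M=cam(p); c=K@M.T@(np.array(X,float)-t); return c[:2]/c[2]
E
cat > a.py <<'E'
from h import *
np.set_printoptions(precision=1,suppress=True)
P={n:ctrl.snapshot(n) for n in("scene","top")}
cv2.imwrite("pics/a.png",np.hstack([P["scene"]["color"],P["top"]["color"]])[:, :] if 0 else cv2.resize(np.vstack([P["scene"]["color"],P["top"]["color"]]),(450,600)) if 0 else P["scene"]["color"])
cv2.imwrite("pics/b.png",P["top"]["color"])
for n,p in P.items():
    print(n,p["xyz"],cam(p)[2][:,2],cam(p)[0][0,0])
    for q in("jug","mug","shelf","coffee_jar","canister","pen_pot","notebook"):
        for s in ctrl.silhouettes(p,q)[:1]:
            c=cloud(p,s["region"]); print(q,s["conf"],s["rect"],np.percentile(c,2,0),np.percentile(c,50,0),np.percentile(c,98,0))
    for q,z in(("jug",120),("jug_spout",197),("jug_handle",164),("mug",0),("mug_rim",95),("shelf",0)):
        for s in ctrl.mark_of(p,q)[:1]: print(q,s["conf"],s["uv"],onplane(p,s["uv"],z))
print(ctrl.sense())
E
python3 a.py
```

```text
scene [ 945.5 -443.8 1190.1] [-0.3  0.4 -0.9] 421.92456443076395
jug 0.7 [338.1, 176.9, 368.8, 208.2] [623.3 146.8 124.2] [666.5 185.1 167.4] [724.9 213.2 196.1]
mug 0.64 [230.9, 197.2, 271.3, 239.7] [408.6 -80.7  -1.6] [448.6 -33.9  50. ] [503.7  14.5  96.8]
shelf 0.89 [216.0, 135.8, 442.0, 397.9] [ 595.8 -413.1   11.4] [748.7 -67.5 120.7] [763.1 445.5 207.3]
coffee_jar 0.67 [272.4, 232.9, 307.1, 282.2] [ 640.1 -137.4  130.7] [ 679.  -114.4  247.6] [704.9 -72.1 259.7]
canister 0.8 [289.7, 191.1, 342.9, 245.8] [605.4  -8.1 120.8] [657.5  25.4 233.2] [693.6  88.6 239.1]
notebook 0.92 [297.0, 110.3, 344.4, 155.6] [319.3 353.8   0.1] [396.  408.3  15.8] [469.3 471.4  21.7]
jug 0.68 [347.6, 199.1] [662.4 184.1 120. ]
jug_spout 0.98 [339.3, 178.9] [624.6 177.5 197. ]
jug_handle 0.72 [367.4, 208.5] [734.6 170.1 164. ]
mug 0.84 [244.3, 225.5] [442.2 -42.8   0. ]
mug_rim 0.66 [241.9, 213.9] [449.8 -51.2  95. ]
shelf 0.8 [312.9, 254.6] [670.7  23.1  -0. ]
top [ 419.8   13.7 1150.1] [ 0.2  0.  -1. ] 434.3233039497158
jug 0.75 [204.0, 167.2, 209.9, 175.3] [667.7 182.7 133.5] [674.2 189.9 142.3]
[... 645 characters left out ...]
ug 0.87 [214.7, 176.8] [664.1 174.4 120. ]
jug_spout 0.75 [207.7, 190.0] [615.6 177.4 197. ]
jug_handle 0.63 [208.0, 146.2] [727.5 185.  164. ]
mug 0.61 [300.1, 265.6] [453.1 -36.6   0. ]
mug_rim 0.57 [304.7, 264.3] [453.4 -43.5  95. ]
shelf 0.96 [276.9, 186.3] [666.   24.4   0. ]
{'clock': 1.4, 'joint_positions': array([-1.2,  0.4,  1.6, -0. ,  1.2, -0. ]), 'joint_velocities': array([-0., -0.,  0.,  0., -0., -0.]), 'joint_torque': array([  0. , -60.5, -34.2,   0. ,   0. ,   0. ]), 'tcp_pos': array([ 211.3, -588.2,  231.3]), 'ee_rot': array([ 1. ,  0.2, -0. , -0. ]), 'force': array([-0.5, -0.7, -0.5]), 'wrist_torque': array([-0.,  0.,  0.]), 'finger_force': 0.0, 'opening': 85.26372761770693}
```

View pics/a.png

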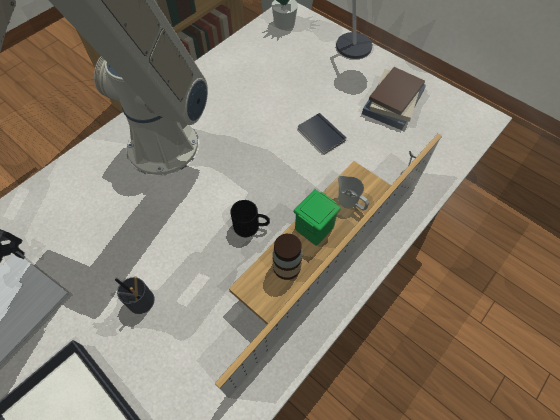

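View pics/b.png

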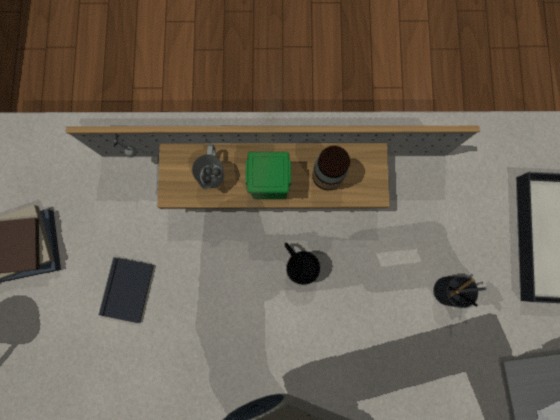

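```bash
cat > b.py <<'E'
from h import *
from scipy.optimize import least_squares
np.set_printoptions(precision=1,suppress=True)
s=ctrl.sense(); print(R.from_quat(s["ee_rot"]).as_matrix(),s["tcp_pos"])
def circ(q,r):
    q=q[:,:2]; return least_squares(lambda a:np.hypot(*(q-a[:2]).T)-a[2],[*q.mean(0),r],loss="soft_l1",f_scale=1.5).x
for n in("scene","top"):
    p=ctrl.snapshot(n); a=cloud(p)
    j=a[(np.hypot(a[:,0]-668,a[:,1]-180)<55)&(a[:,2]>186)&(a[:,2]<200)]
    print(n,"jugrim",len(j),circ(j,34),np.percentile(j,[1,99],0))
    m=a[(np.hypot(a[:,0]-452,a[:,1]+42)<60)&(a[:,2]>90)&(a[:,2]<100)]
    print("mugrim",len(m),circ(m,39))
    h=a[(abs(a[:,0]-728)<15)&(abs(a[:,1]-180)<25)&(a[:,2]>140)&(a[:,2]<195)]
    print("handle",len(h),h.mean(0) if len(h) else 0)
E
python3 b.py
```

```text
[[ 0.9  0.3 -0. ]
 [ 0.3 -0.9  0. ]
 [-0.  -0.  -1. ]] [ 211.3 -588.2  231.3]
scene jugrim 149 [663.6 179.2  35.2] [[620.6 144.6 186.1]
 [721.7 214.  197.8]]
mugrim 131 [447.1 -40.8  38.5]
handle 53 [722.5 174.  170.1]
top jugrim 197 [664.7 180.6  35.1] [[619.7 146.6 186.4]
 [720.7 214.8 199.3]]
mugrim 193 [447.2 -38.5  38.5]
handle 59 [720.4 175.8 170.3]
```

```bash
cat >> h.py <<'E'
def go(*targets):
    """targets: (x,y,z,yaw_deg of tool x) -> shift cm in tool axes now, turn rad"""
    s=ctrl.sense(); M=R.from_quat(s["ee_rot"]).as_matrix(); y0=np.degrees(np.arctan2(M[1,0],M[0,0]))
    print("now",np.round(s["tcp_pos"],1),"yaw %.2f"%y0,"tilt %.2f"%np.degrees(np.arccos(-M[2,2])),"open %.1f"%s["opening"],"t %.2f"%s["clock"],"F",np.round(s["force"],1), "q",np.round(s["joint_positions"],2))
    for t in targets:
        d=M.T@(np.array(t[:3])-s["tcp_pos"])/10; dy=(t[3]-y0+180)%360-180
        print(t,"->",np.round(d,2),"turn %.3f"%np.radians(-dy))
E
python3 -c "
from h import *
go((211,-588,340,20),(664,180,340,-5))"
```

```text
now [ 211.3 -588.2  231.3] yaw 19.76 tilt 0.00 open 85.3 t 1.50 F [ 0.2  0.1 -1. ] q [-1.23  0.35  1.63  0.    1.16 -0.  ]
(211, -588, 340, 20) -> [ -0.02  -0.03 -10.87] turn -0.004
(664, 180, 340, -5) -> [ 68.58 -57.   -10.87] turn 0.432
```

>>> {"fn": "carry_out", "kwargs": {
  "plan": [
    [[0,0,-11],0,0],
    [[0,0,-11],0,0],
    [[68.6,-57,-11],0.43,0],
    [[68.6,-57,-11],0.43,0],
    [[68.6,-57,-11],0.43,0],
    [[68.6,-57,-11],0.43,0],
    [[68.6,-57,-11],0.43,0],
    [[68.6,-57,-11],0.43,0],
    [[68.6,-57,-11],0.43,0],
    [[68.6,-57,-11],0.43,0],
    [[68.6,-57,-11],0.43,0],
    [[68.6,-57,-11],0.43,0]
  ]
}}

```text
clock: 3.0
tcp_pos: [528.9, -48.8, 341.6]
ee_rot: [0.999, -0.042, 0.0, 0.0]
force: [0.9, -0.0, -0.1]
opening: 85.8
finger_force: 0.0
```

```bash
python3 -c "
from h import *
go((664,180,340,-5),(664,180,155,-5))"
```

```text
now [528.9 -48.8 341.6] yaw -4.87 tilt 0.05 open 85.8 t 3.00 F [ 0.9 -0.  -0.1] q [-0.09  0.11  1.7  -0.    1.33  1.56]
(664, 180, 340, -5) -> [ 11.51 -23.95   0.16] turn 0.002
(664, 180, 155, -5) -> [ 11.5  -23.95  18.66] turn 0.002
```

>>> {"fn": "carry_out", "kwargs": {
  "plan": [
    [[11.5,-23.9,0],0,0],
    [[11.5,-23.9,0],0,0],
    [[11.5,-23.9,0],0,0],
    [[11.5,-23.9,0],0,0],
    [[11.5,-23.9,0],0,0],
    [[11.5,-23.9,0],0,0],
    [[11.5,-23.9,0],0,0]
  ]
}}

```text
clock: 3.88
tcp_pos: [662.5, 176.2, 341.4]
ee_rot: [0.999, -0.043, -0.0, 0.0]
force: [-1.0, -0.0, -0.4]
opening: 85.3
finger_force: 0.0
```

```bash
python3 -c "
from h import *
go((664,180,155,-5))"
```

```text
now [662.5 176.2 341.4] yaw -4.93 tilt 0.04 open 85.3 t 3.88 F [-1.  -0.  -0.4] q [ 0.26  0.37  1.36 -0.    1.41  1.91]
(664, 180, 155, -5) -> [ 0.12 -0.4  18.64] turn 0.001
```

>>> {"fn": "carry_out", "kwargs": {
  "plan": [
    [[0.1,-0.4,4],0,0],
    [[0.1,-0.4,9],0,0],
    [[0.1,-0.4,12.5],0,0],
    [[0.1,-0.4,15],0,0],
    [[0.1,-0.4,17],0,0],
    [[0.1,-0.4,18.6],0,0],
    [[0.1,-0.4,18.6],0,0],
    [[0.1,-0.4,18.6],0,0.12],
    [[0.1,-0.4,18.6],0,0.25],
    [[0.1,-0.4,18.6],0,0.35]
  ],
  "newtons": 30
}}

```text
clock: 5.12
tcp_pos: [665.2, 181.6, 156.7]
ee_rot: [0.999, -0.043, 0.001, -0.0]
force: [0.3, -1.3, 5.9]
opening: 67.3
finger_force: 33.6
```

```bash
python3 -c "
from h import *
go((664,180,155,-5)); print(ctrl.sense()['finger_force'])
p=ctrl.snapshot('scene');cv2.imwrite('pics/c.png',cv2.resize(p['color'][110:290,230:470],(800,600)))"
```

```text
now [665.2 181.6 156.7] yaw -4.88 tilt 0.12 open 67.3 t 5.12 F [ 0.3 -1.3  5.9] q [ 0.26  0.52  1.55 -0.    1.07  1.92]
(664, 180, 155, -5) -> [-0.1   0.17  0.17] turn 0.002
33.642534501850605
```

View pics/c.png

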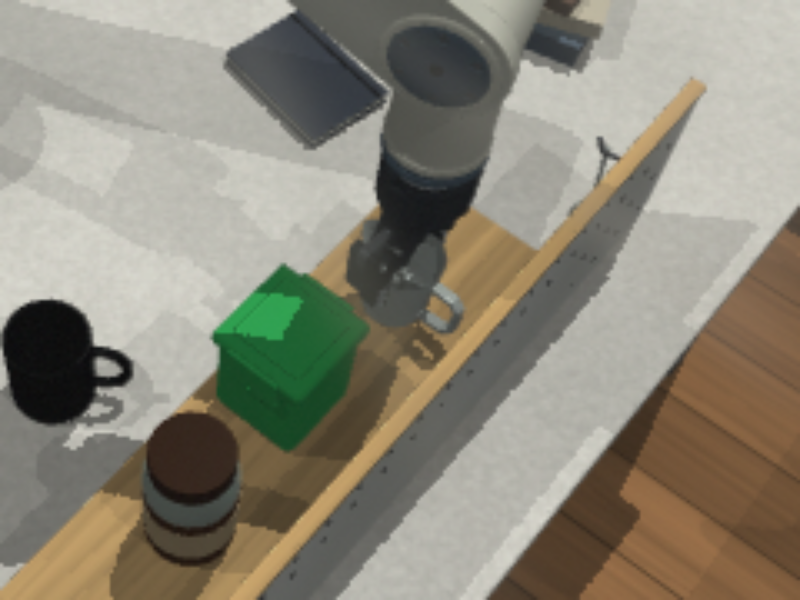

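```bash
python3 -c "
from h import *
go((665,180,220,-5),(382,138.5,220,110),(382,138.5,60,110))"
```

```text
now [665.2 181.6 156.8] yaw -4.88 tilt 0.13 open 67.3 t 5.17 F [-0.2 -1.9  5.3] q [ 0.26  0.52  1.55 -0.    1.07  1.92]
(665, 180, 220, -5) -> [ 0.01  0.16 -6.32] turn 0.002
(382, 138.5, 220, 110) -> [-27.84   6.7   -6.39] turn -2.005
(382, 138.5, 60, 110) -> [-27.87   6.71   9.61] turn -2.005
```

>>> {"fn": "carry_out", "kwargs": {
  "plan": [
    [[0,0,-1],0,0.4],
    [[0,0,-3],0,0.4],
    [[-1,0.2,-5.5],0,0.4],
    [[-3,0.7,-7],-0.1,0.4],
    [[-6,1.4,-7],-0.25,0.4],
    [[-9.5,2.2,-7],-0.4,0.4],
    [[-13,3,-7],-0.55,0.4],
    [[-16.5,3.9,-7],-0.7,0.4],
    [[-20,4.8,-7],-0.85,0.4],
    [[-23,5.5,-7],-1.0,0.4],
    [[-26,6.2,-6],-1.15,0.4],
    [[-27.8,6.7,-5],-1.3,0.4]
  ],
  "newtons": 40
}}

```text
clock: 6.68
tcp_pos: [380.7, 138.3, 206.3]
ee_rot: [0.82, 0.573, 0.001, 0.0]
force: [-0.2, -0.5, -1.7]
opening: 66.8
finger_force: 45.3
```

```bash
python3 -c "
from h import *
go((382,138.5,70,110))
p=ctrl.snapshot('scene');cv2.imwrite('pics/d.png',cv2.resize(p['color'][60:260,180:440],(780,600)))"
```

```text
now [380.7 138.3 206.3] yaw 69.90 tilt 0.09 open 66.8 t 6.67 F [-0.2 -0.5 -1.7] q [0.34 0.03 2.1  0.   1.01 0.7 ]
(382, 138.5, 70, 110) -> [ 0.05  0.1  13.63] turn -0.700
```

View pics/d.png

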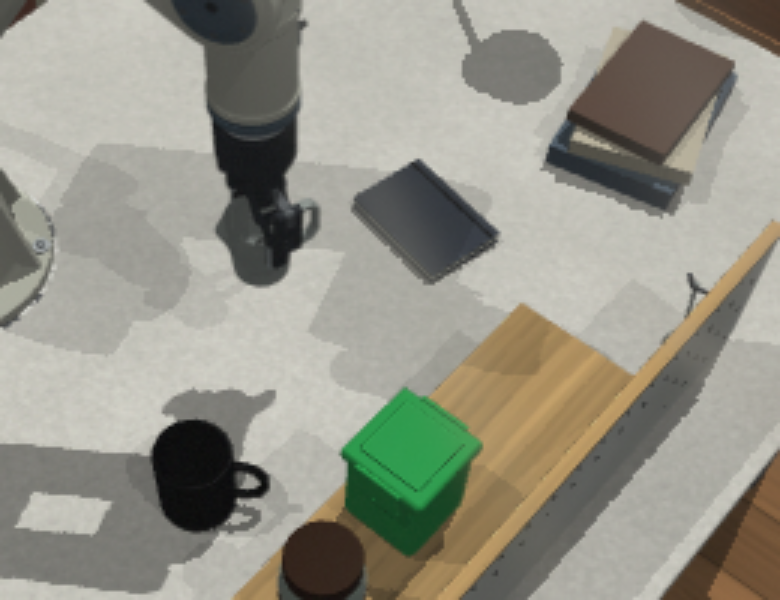

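>>> {"fn": "carry_out", "kwargs": {
  "plan": [
    [[0,0,3],-0.15,0.4],
    [[0,0,6],-0.3,0.4],
    [[0,0,9],-0.45,0.4],
    [[0,0,12],-0.6,0.4],
    [[0,0,14],-0.7,0.4],
    [[0,0,15],-0.7,0.4],
    [[0,0,15.5],-0.7,0.4],
    [[0,0,15.5],-0.7,0.4]
  ]
}}

```text
clock: 7.72
tcp_pos: [382.2, 138.5, 50.7]
ee_rot: [0.576, 0.817, 0.0, 0.0]
force: [-0.1, 0.0, -2.5]
opening: 67.1
finger_force: 45.5
```

```bash
cat > c.py <<'E'
from h import *
np.set_printoptions(precision=1,suppress=True)
go((382,138.5,38,110))
for n in("scene","top"):
    p=ctrl.snapshot(n); a=cloud(p)
    for q,z in(("jug",0),("jug_spout",77),("jug_handle",44)):
        for s in ctrl.mark_of(p,q)[:1]: print(n,q,s["conf"],s["uv"],onplane(p,s["uv"],z))
    for s in ctrl.silhouettes(p,"jug")[:1]:
        c=cloud(p,s["region"]); print(n,s["conf"],"jug z pct",np.percentile(c[:,2],[2,10,50,98]),c.mean(0))
E
python3 c.py
```

```text
now [382.2 138.5  50.7] yaw 109.61 tilt 0.04 open 67.1 t 7.72 F [-0.1  0.  -2.5] q [0.3 0.3 2.2 0.  0.6 0. ]
(382, 138.5, 38, 110) -> [ 0.  -0.   1.3] turn -0.007
scene jug 0.78 [267.7, 179.1] [378.4 139.2   0. ]
scene jug_spout 0.57 [264.4, 179.4] [407.9  93.7  77. ]
scene jug_handle 0.6 [273.0, 159.2] [358.4 189.5  44. ]
scene 0.83 jug z pct [15.6 24.7 49.1 89.7] [378.3 133.   50.1]
top jug 0.74 [304.7, 263.3] [459.1 -48.7   0. ]
top 0.46 jug z pct [ 0.7  3.7  7.9 97.3] [452.  -39.7  32.1]
```

>>> {"fn": "carry_out", "kwargs": {
  "plan": [
    [[0,0,0.6],0.05,0.4],
    [[0,0,1.0],0.05,0.4],
    [[0,0,1.2],0.05,0.4],
    [[0,0,1.3],0.05,0.4],
    [[0,0,1.35],0.05,0.4],
    [[0,0,1.35],0.05,0.4]
  ]
}}

```text
clock: 8.98
tcp_pos: [381.7, 138.4, 36.9]
ee_rot: [0.596, 0.803, 0.0, -0.0]
force: [-0.6, 0.1, -1.2]
opening: 67.1
finger_force: 45.6
```

>>> {"fn": "carry_out", "kwargs": {
  "plan": [
    [[0,0,0.03],0,0.2],
    [[0,0,0.03],0,0.1],
    [[0,0,0.03],0,0],
    [[0,0,0.03],0,0],
    [[0,0,0.03],0,0],
    [[0,0,-5],0,0],
    [[0,0,-10],0,0],
    [[0,0,-15],0,0],
    [[-10,0,-19],0,0],
    [[-16,0,-19],0,0],
    [[-16,0,-19],0,0]
  ]
}}

```text
clock: 10.35
tcp_pos: [428.7, -16.9, 227.8]
ee_rot: [0.596, 0.803, 0.0, 0.001]
force: [-0.4, -0.5, -0.5]
opening: 85.4
finger_force: 0.0
```

```bash
cat > d.py <<'E'
from h import *
from scipy.optimize import least_squares
np.set_printoptions(precision=1,suppress=True)
go((382,138.5,200,110))
def circ(q,r):
    q=q[:,:2]; return least_squares(lambda a:np.hypot(*(q-a[:2]).T)-a[2],[*q.mean(0),r],loss="soft_l1",f_scale=1.5).x
im=[]
for n in("scene","top"):
    p=ctrl.snapshot(n); a=cloud(p)
    j=a[(np.hypot(a[:,0]-382,a[:,1]-138)<42)&(a[:,2]>66)&(a[:,2]<82)]
    if len(j)>30:
        c=circ(j,34); print(n,"rim",len(j),c,np.percentile(j[:,2],[10,90]))
        w=a[(np.hypot(*(a[:,:2]-c[:2]).T)<80)&(a[:,2]>28)&(a[:,2]<82)]; d=w[:,:2]-c[:2]; r=np.hypot(*d.T)
        h=w[(r>46)&(w[:,2]<70)&(d[:,1]>0)]; sp=w[(r>39)&(w[:,2]>60)&(d[:,1]<0)]
        print("handle",len(h),h.mean(0),np.degrees(np.arctan2(*(c[:2]-h.mean(0)[:2])[::-1])),"spout",len(sp),sp.mean(0),np.degrees(np.arctan2(*(sp.mean(0)[:2]-c[:2])[::-1])))
    for q,z in(("jug",0),("jug_spout",77),("jug_handle",44),("mug_rim",95)):
        for s in ctrl.mark_of(p,q)[:1]: print(n,q,s["conf"],s["uv"],onplane(p,s["uv"],z))
    for k in(1,2,3,4)[:1]:
        for s in ctrl.mark_of(p,"stone1"): print("stone",s["conf"],onplane(p,s["uv"],14))
    uv=proj(p,[400,80,40]).astype(int); x,y=max(uv[0]-80,0),max(uv[1]-110,0)
    im.append(cv2.resize(p["color"][y:y+220,x:x+145],(395,600)))
cv2.imwrite("pics/e.png",np.hstack(im))
E
python3 d.py
```

```text
now [428.7 -16.9 227.8] yaw 106.81 tilt 0.10 open 85.4 t 10.35 F [-0.4 -0.5 -0.5] q [-0.   0.   2.  -0.   1.1 -0.3]
(382, 138.5, 200, 110) -> [16.2  0.   2.8] turn -0.056
scene rim 58 [383.1 136.4  34.3] [66.9 76.2]
handle 23 [367.4 192.2  54.6] -74.33313174652346 spout 4 [400.7  97.2  74. ] -65.77432825762057
scene jug 0.31 [246.4, 226.1] [448.7 -39.9   0. ]
scene jug_spout 0.85 [261.4, 177.7] [396.4  92.2  77. ]
scene jug_handle 0.6 [275.5, 159.3] [365.1 194.8  44. ]
scene mug_rim 0.96 [245.2, 211.1] [450.6 -37.7  95. ]
stone 0.57 [381.4 152.5  14. ]
stone 0.21 [ 397.2 -419.3   14. ]
top rim 114 [383.5 137.3  34.6] [67.  76.7]
handle 31 [367.2 190.6  66.4] -72.9149181919315 spout 13 [397.1  98.7  74.1] -70.64212079849646
top jug 0.77 [232.2, 291.9] [385.4 140.8   0. ]
top jug_spout 0.74 [247.7, 286.6] [400.3  94.8  77. ]
top jug_handle 0.71 [277.4, 185.5] [658.7  22.7  44. ]
stone 0.6 [399.2 131.   14. ]
stone 0.57 [363.3 139.7  14. ]
stone 0.53 [399.  152.1  14. ]
stone 0.46 [367.6 152.6  14. ]
```

View pics/e.png

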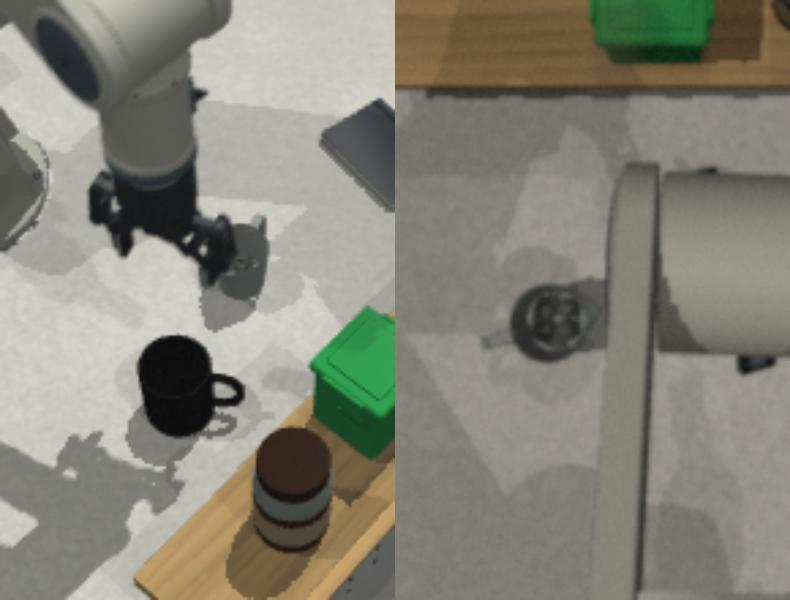

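```bash
python3 -c "
from h import *
go((364.7,196,228,107.5),(364.7,196,110,107.5),(364.7,196,25,107.5))"
```

```text
now [427.9 -14.1 226.7] yaw 106.92 tilt 0.01 open 85.4 t 10.95 F [ 0.  -1.2 -0.1] q [-0.04  0.04  2.04  0.    1.06 -0.33]
(364.7, 196, 228, 107.5) -> [21.94  0.07 -0.13] turn -0.010
(364.7, 196, 110, 107.5) -> [21.94  0.07 11.67] turn -0.010
(364.7, 196, 25, 107.5) -> [21.94  0.07 20.17] turn -0.010
```

>>> {"fn": "carry_out", "kwargs": {
  "plan": [
    [[6,0,0],0,0],
    [[12,0,0],-0.01,0],
    [[18,0.1,0],-0.01,0],
    [[21.9,0.1,2],-0.01,0.3],
    [[21.9,0.1,7],-0.01,0.5],
    [[21.9,0.1,12],-0.01,0.5],
    [[21.9,0.1,16],-0.01,0.5],
    [[21.9,0.1,18.5],-0.01,0.5],
    [[21.9,0.1,20.1],-0.01,0.5],
    [[21.9,0.1,20.1],-0.01,0.5]
  ],
  "newtons": 20
}}

```text
clock: 12.2
tcp_pos: [364.7, 195.0, 24.9]
ee_rot: [0.592, 0.806, -0.001, -0.001]
force: [-0.3, 0.4, 0.5]
opening: 42.4
finger_force: 0.0
```

```bash
python3 d.py; python3 -c "
from h import *
go((364.7,196,25,107.5))"
```

```text
now [364.7 195.   24.9] yaw 107.45 tilt 0.14 open 42.4 t 12.20 F [-0.3  0.4  0.5] q [0.5 0.4 2.2 0.  0.5 0.2]
(382, 138.5, 200, 110) -> [ -5.9  -0.1 -17.5] turn -0.045
scene rim 81 [382.9 135.9  34.1] [67.1 75.6]
handle 89 [368.1 189.9  53.3] -74.57895644206006 spout 8 [397.9  97.8  72.1] -68.56445963372325
scene jug 0.56 [268.0, 177.4] [374.4 145.1   0. ]
scene jug_spout 0.82 [262.4, 177.8] [399.  94.  77.]
scene jug_handle 0.58 [274.7, 161.6] [369.4 185.8  44. ]
scene mug_rim 0.87 [244.9, 211.9] [451.8 -40.3  95. ]
stone 0.57 [367.2 151.   14. ]
top rim 101 [383.8 136.9  34.3] [67.8 77.1]
handle 0 [nan nan nan] nan spout 11 [396.7  98.2  74.2] -71.56306566435492
top jug 0.84 [234.4, 291.3] [386.9 135.1   0. ]
top jug_spout 0.74 [251.9, 288.3] [396.2  84.5  77. ]
top jug_handle 0.81 [205.7, 300.1] [366.6 201.8  44. ]
top mug_rim 0.83 [302.2, 263.9] [454.4 -37.5  95. ]
stone 0.59 [368.4 148.5  14. ]
stone 0.55 [373.9 129.3  14. ]
stone 0.51 [398.  152.1  14. ]
now [365.6 195.1  26. ] yaw 107.41 tilt 0.02 open 42.7 t 12.80 F [-0.1  0.1 -0.2] q [0.49 0.38 2.22 0.   0.54 0.18]
(364.7, 196, 25, 107.5) -> [ 0.11 -0.06  0.1 ] turn -0.002d.py:15: RuntimeWarning: Mean of empty slice.
  print("handle",len(h),h.mean(0),np.degrees(np.arctan2(*(c[:2]-h.mean(0)[:2])[::-1])),"spout",len(sp),sp.mean(0),np.degrees(np.arctan2(*(sp.mean(0)[:2]-c[:2])[::-1])))
  ret = um.true_divide(
```

View pics/e.png

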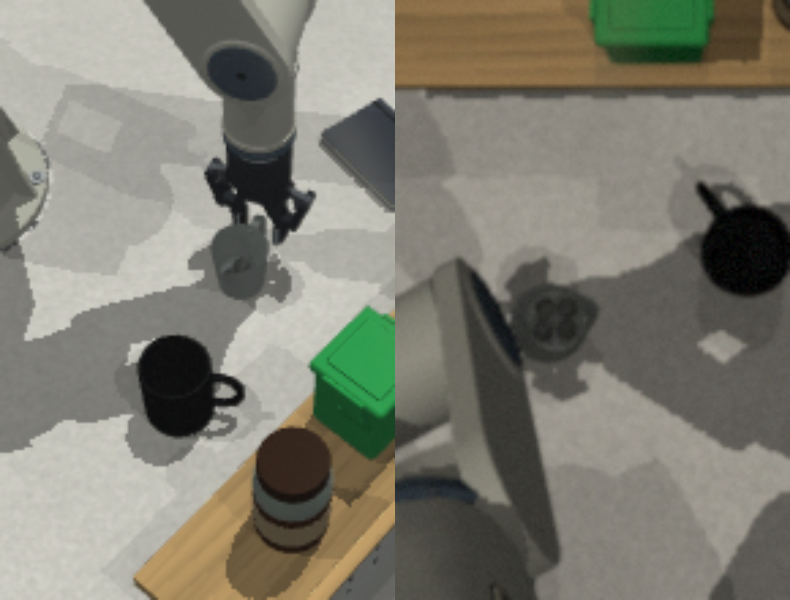

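>>> {"fn": "carry_out", "kwargs": {
  "plan": [
    [[0,0,0],0,0.7],
    [[0,0,0],0,0.8],
    [[0,0,0],0,0.9],
    [[0,0,0],0,0.95],
    [[0,0,0],0,0.95],
    [[0,0,-0.3],0,0.95],
    [[0,0,-0.6],0,0.95],
    [[0,0,-1],0,0.95],
    [[0,0,-1],0,0.95]
  ],
  "newtons": 20
}}

```text
clock: 13.92
tcp_pos: [365.8, 195.3, 36.1]
ee_rot: [0.592, 0.806, 0.0, 0.0]
force: [0.3, -0.6, -1.9]
opening: 11.5
finger_force: 22.3
```

```bash
cat > t.py <<'E'
# jug tilt from mask clouds: fit rim plane / height of spout vs back
from h import *
np.set_printoptions(precision=1,suppress=True)
s=ctrl.sense(); print("t %.2f"%s["clock"],"tcp",s["tcp_pos"],"F",s["force"],"wt",np.round(s["wrist_torque"],3),"open %.1f ff %.1f"%(s["opening"],s["finger_force"]))
f=np.array([np.cos(np.radians(-72.5)),np.sin(np.radians(-72.5))]); l=np.array([-f[1],f[0]])
B=np.array([383.3,137.0])
for n in("scene","top"):
    p=ctrl.snapshot(n)
    for m in ctrl.silhouettes(p,"jug")[:1]:
        c=cloud(p,m["region"]); q=np.c_[(c[:,:2]-B)@f,(c[:,:2]-B)@l,c[:,2]]
        q=q[(abs(q[:,1])<60)&(abs(q[:,0])<260)]
        print(n,m["conf"],"n",len(q),"rect",m["rect"])
        for a in range(-80,200,10):
            k=q[(q[:,0]>=a)&(q[:,0]<a+10)]
            if len(k)>2: print("  f%4d n%3d z %.0f..%.0f l %.0f..%.0f"%(a,len(k),*np.percentile(k[:,2],[3,97]),*np.percentile(k[:,1],[3,97])))
    for qn in("jug_spout","jug_handle"):
        for k in ctrl.mark_of(p,qn)[:1]:
            u,v=np.round(k["uv"]).astype(int); w=p["depth"][max(v-1,0):v+2,max(u-1,0):u+2]; w=np.median(w[w>0]) if (w>0).any() else 0
            K,t,M=cam(p); X=M@(np.linalg.inv(K)@[k["uv"][0],k["uv"][1],1]*w)+t
            print(n,qn,k["conf"],X,"f,l",(X[:2]-B)@f,(X[:2]-B)@l)
E
python3 t.py
```

```text
t 13.93 tcp [365.8 195.3  36.1] F [ 0.3 -0.6 -1.9] wt [ 0.1 -0.  -0. ] open 11.5 ff 22.3
scene 0.92 n 493 rect [255.3, 154.5, 279.4, 186.8]
  f -60 n  6 z -3..80 l -1..14
  f -50 n 13 z -1..84 l -9..17
  f -40 n 59 z 15..85 l -15..16
  f -30 n128 z 12..83 l -25..22
  f -20 n 57 z 2..84 l -37..28
  f -10 n 41 z 17..84 l -35..33
  f   0 n 34 z 25..84 l -33..34
  f  10 n 38 z 16..85 l -31..31
  f  20 n 78 z 16..85 l -20..25
  f  30 n 31 z 39..84 l -8..15
  f  40 n  5 z 81..88 l -8..5
scene jug_spout 0.93 [369.6 113.6  27.3] f,l 18.17169580560648 -20.075889791629894
scene jug_handle 0.68 [381.  185.2  82.6] f,l -46.69081324650486 12.307313074833575
top 0.92 n 364 rect [218.8, 280.7, 248.1, 307.3]
  f -40 n 37 z 35..76 l -12..13
  f -30 n 81 z 16..81 l -23..24
  f -20 n 52 z 13..79 l -29..31
  f -10 n 46 z 12..76 l -31..33
  f   0 n 43 z 13..82 l -31..33
  f  10 n 38 z 12..80 l -29..30
  f  20 n 32 z 12..81 l -19..22
  f  30 n 31 z 56..83 l -9..12
  f  40 n  4 z 80..85 l -1..7
top jug_spout 0.6 [387.9  93.9   1.2] f,l 42.49153657286731 -8.5833459310923
top jug_handle 0.76 [383.9 134.9 440.3] f,l 2.213303952462503 -0.021341846003180103
```

>>> {"fn": "carry_out", "kwargs": {
  "plan": [
    [[0,0,0.3],0,0.88],
    [[0,0,0.3],0,0.87],
    [[0,0,0.3],0,0.87]
  ],
  "newtons": 20
}}

```text
clock: 14.7
tcp_pos: [365.5, 195.1, 32.7]
ee_rot: [0.592, 0.806, -0.0, -0.0]
force: [-0.5, 0.3, -1.1]
opening: 11.4
finger_force: 22.3
```

```bash
python3 t.py | grep -v "top  *f" | head -16
```

```text
t 14.70 tcp [365.5 195.1  32.7] F [-0.5  0.3 -1.1] wt [ 0.1 -0.   0. ] open 11.4 ff 22.3
scene 0.57 n 436 rect [256.4, 156.3, 279.8, 188.9]
  f -60 n  3 z 64..73 l -11..-1
  f -50 n  7 z 71..76 l -5..5
  f -40 n 64 z 32..82 l -17..12
  f -30 n111 z 16..81 l -25..22
  f -20 n 49 z 9..79 l -31..3
  f -10 n 30 z 9..76 l -34..-25
  f   0 n 33 z 24..79 l -33..33
  f  10 n 31 z 15..81 l -12..31
  f  20 n 71 z 17..79 l -18..25
  f  30 n 31 z 39..84 l -15..16
  f  40 n  5 z 74..86 l -8..5
scene jug_spout 0.83 [351.7 123.6   1.7] f,l 3.321664973988245 -34.185884467656635
scene jug_handle 0.87 [372.  180.9  73.3] f,l -45.204265490278175 2.454432452916963
top 0.68 n 493 rect [216.3, 278.8, 248.6, 309.2]
```

>>> {"fn": "carry_out", "kwargs": {
  "plan": [
    [[0,0,0],0,0.866],
    [[0,0,0],0,0.864]
  ],
  "newtons": 20
}}

```text
clock: 15.35
tcp_pos: [365.5, 195.1, 32.8]
ee_rot: [0.592, 0.806, -0.0, -0.0]
force: [-0.1, 0.0, -2.5]
opening: 11.8
finger_force: 18.0
```

>>> {"fn": "carry_out", "kwargs": {
  "plan": [
    [[0,0,0],0,0.861]
  ]
}}

```text
clock: 15.48
tcp_pos: [365.6, 195.1, 32.8]
ee_rot: [0.592, 0.806, 0.0, 0.0]
force: [-0.3, 0.5, 0.5]
opening: 11.8
finger_force: 6.1
```

>>> {"fn": "carry_out", "kwargs": {
  "plan": [
    [[0,0,0],0,0.858]
  ]
}}

```text
clock: 15.6
tcp_pos: [365.7, 195.2, 32.9]
ee_rot: [0.592, 0.806, 0.0, 0.0]
force: [-0.2, 0.1, -0.4]
opening: 12.6
finger_force: 0.0
```

>>> {"fn": "carry_out", "kwargs": {
  "plan": [
    [[0,0,0.9],0,0.84],
    [[0,0,0.9],0,0.84],
    [[0,0,0.9],0,0.861],
    [[0,0,0.9],0,0.862],
    [[0,0,0.9],0,0.862]
  ],
  "newtons": 20
}}

```text
clock: 16.23
tcp_pos: [365.5, 195.1, 23.8]
ee_rot: [0.592, 0.806, -0.0, -0.0]
force: [-0.3, -0.8, -1.3]
opening: 11.7
finger_force: 5.4
```

```bash
python3 t.py | head -16
```

```text
t 16.23 tcp [365.5 195.1  23.8] F [-0.3 -0.8 -1.3] wt [ 0.  0. -0.] open 11.7 ff 5.4
scene 0.79 n 413 rect [258.3, 154.3, 279.2, 184.0]
  f -60 n  5 z 55..69 l -8..5
  f -50 n  7 z 65..71 l -7..4
  f -40 n129 z 10..75 l -18..18
  f -30 n 66 z 7..73 l -29..25
  f -20 n 36 z 10..71 l -34..5
  f -10 n 32 z 10..70 l -33..34
  f   0 n 22 z 18..74 l -30..33
  f  10 n 34 z 13..74 l 15..30
  f  20 n 65 z 15..72 l -18..24
  f  30 n 17 z 53..76 l -12..14
scene jug_spout 0.65 [354.1 122.4   2.2] f,l 5.109987347688162 -32.18938485166779
scene jug_handle 0.83 [364.1 180.3  68. ] f,l -47.06165726495872 -5.342234127047125
top 0.93 n 485 rect [218.4, 278.2, 248.8, 309.9]
  f -40 n 86 z 2..73 l -17..21
```

>>> {"fn": "carry_out", "kwargs": {
  "plan": [
    [[-0.4,0,-0.8],0,0.862],
    [[-0.9,0,-1.5],0,0.862],
    [[-1.5,0,-2.2],0,0.862],
    [[-2.0,0,-2.8],0,0.862],
    [[-2.7,0,-3.4],0,0.862],
    [[-3.4,0,-3.9],0,0.862]
  ]
}}

```text
clock: 17.38
tcp_pos: [375.9, 162.2, 63.2]
ee_rot: [0.592, 0.806, 0.0, 0.0]
force: [0.0, 0.3, -1.9]
opening: 11.6
finger_force: 6.0
```

```bash
python3 t.py | head -40
```

```text
t 17.38 tcp [375.9 162.2  63.2] F [ 0.   0.3 -1.9] wt [ 0.  0. -0.] open 11.6 ff 6.0
scene 0.8 n 438 rect [252.2, 158.7, 277.7, 187.2]
  f -60 n  4 z -2..2 l -52..-10
  f -40 n  5 z 2..62 l -53..12
  f -30 n 16 z 27..100 l -9..3
  f -20 n 64 z 21..105 l -22..10
  f -10 n 69 z 14..97 l -28..28
  f   0 n 55 z 12..94 l -29..29
  f  10 n 57 z 1..93 l -32..30
  f  20 n 50 z 2..84 l -33..33
  f  30 n 41 z 7..81 l -34..34
  f  40 n 26 z 32..78 l -32..30
  f  50 n 26 z 40..69 l -26..27
  f  60 n 15 z 49..67 l -17..15
  f  70 n  7 z 55..59 l -8..8
scene jug_spout 0.81 [379.7  85.2   0.8] f,l 48.29654785455383 -18.98165788853745
scene jug_handle 0.8 [386.4 152.2 100. ] f,l -13.519605177940846 7.539574045484977
top 0.93 n 555 rect [230.5, 276.6, 260.6, 306.1]
  f   0 n 34 z 12..91 l -26..27
  f  10 n 60 z 7..92 l -28..31
  f  20 n101 z 7..84 l -31..32
  f  30 n104 z 16..78 l -33..35
  f  40 n105 z 7..72 l -31..32
  f  50 n 85 z 1..67 l -24..25
  f  60 n 52 z 2..63 l -15..17
  f  70 n 14 z 56..62 l -5..9
top jug_spout 0.71 [400.2  58.3   1.1] f,l 80.12635289481075 -7.5957222456107845
```

>>> {"fn": "carry_out", "kwargs": {
  "plan": [
    [[-0.7,0,-0.4],0,0.862],
    [[-1.5,0,-0.8],0,0.862],
    [[-2.3,0,-1.1],0,0.862],
    [[-3.2,0,-1.4],0,0.862],
    [[-4.1,0,-1.6],0,0.862],
    [[-4.9,0,-1.7],0,0.862],
    [[-5.8,0,-1.75],0,0.862],
    [[-5.8,0,-1.75],0,0.862]
  ]
}}

```text
clock: 18.77
tcp_pos: [393.2, 106.8, 80.3]
ee_rot: [0.592, 0.806, -0.0, -0.0]
force: [0.1, -0.1, -1.7]
opening: 11.9
finger_force: 5.4
```

```bash
python3 t.py | head -40
```

```text
t 18.77 tcp [393.2 106.8  80.3] F [ 0.1 -0.1 -1.7] wt [ 0. -0. -0.] open 11.9 ff 5.4
scene 0.78 n 424 rect [245.9, 167.8, 274.9, 201.6]
  f  20 n 16 z 31..63 l -26..24
  f  30 n 34 z 26..114 l -27..28
  f  40 n 48 z 18..115 l -29..29
  f  50 n 79 z 12..108 l -30..31
  f  60 n 67 z 18..100 l -32..32
  f  70 n 50 z 26..91 l -33..32
  f  80 n 48 z 31..79 l -33..34
  f  90 n 39 z 34..65 l -29..30
  f 100 n 31 z 38..59 l -24..23
  f 110 n 10 z 39..53 l -11..14
scene jug_spout 0.83 [421.   21.9  40.8] f,l 121.06802632861422 1.3153682838234717
scene jug_handle 0.64 [392.4  97.3 115.4] f,l 40.63310929340639 -3.246981440651593
top 0.62 n 213 rect [266.1, 269.8, 278.2, 297.5]
  f  80 n 61 z 32..64 l -30..25
  f  90 n 88 z 34..60 l -27..27
  f 100 n 53 z 37..54 l -18..15
  f 110 n 11 z 40..48 l -8..7
top jug_spout 0.64 [416.1  18.7   0.4] f,l 122.713931607016 -4.345882069407815
```

>>> {"fn": "carry_out", "kwargs": {
  "plan": [
    [[0,0,0],0,0.9],
    [[0,0,0],0,0.95],
    [[0,0,-1.5],0,0.95],
    [[0,0,-4],0,0.95],
    [[0,0.2,-7],0,0.95],
    [[-0.5,0.5,-10],0,0.95],
    [[-2.5,0.8,-10.8],0,0.95],
    [[-5,1,-10.8],0,0.95],
    [[-7.5,1,-10.8],0,0.95],
    [[-9.7,1,-10.8],0,0.95],
    [[-11.4,1,-10.8],0,0.95],
    [[-11.4,1,-10.8],0,0.95]
  ],
  "newtons": 25
}}

```text
clock: 20.68
tcp_pos: [436.9, 0.9, 188.2]
ee_rot: [0.593, 0.806, -0.0, -0.0]
force: [-0.2, -0.1, -2.3]
opening: 11.2
finger_force: 24.5
```

```bash
python3 t.py; python3 -c "
from h import *
p=ctrl.snapshot('scene');cv2.imwrite('pics/f.png',cv2.resize(p['color'][130:280,190:350],(640,600),interpolation=cv2.INTER_CUBIC))"
```

```text
t 20.68 tcp [436.9   0.9 188.2] F [-0.2 -0.1 -2.3] wt [-0. -0.  0.] open 11.2 ff 24.5
scene 0.8 n 555 rect [228.2, 177.6, 258.8, 215.6]
  f 130 n  9 z 155..168 l 4..30
  f 140 n 32 z 138..177 l -17..38
  f 150 n 61 z 135..222 l -19..38
  f 160 n 94 z 121..216 l -19..40
  f 170 n 97 z 122..209 l -21..41
  f 180 n 76 z 131..203 l -22..42
  f 190 n 67 z 136..189 l -24..43
scene jug_spout 0.82 [410.9 -44.6  24.5] f,l 181.52853317519094 -28.245571273629743
scene jug_handle 0.72 [444.2  -5.9 224.8] f,l 154.5823085565592 15.063621410659445
top 0.22 n 0 rect [68.8, 125.2, 477.2, 209.0]
top jug_handle 0.33 [ 390.1 -380.6   87.9] f,l 495.69521841733416 -149.15005756809154
```

View pics/f.png

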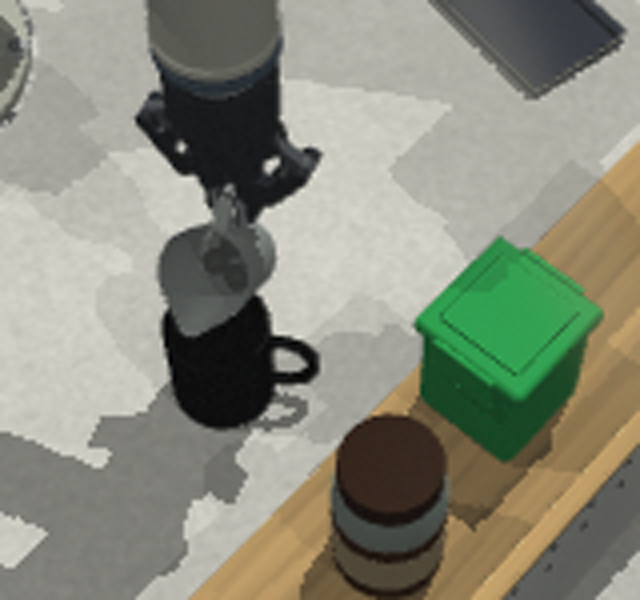

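>>> {"fn": "carry_out", "kwargs": {
  "plan": [
    [[0,0,0],0,0.864],
    [[0,0,0],0,0.862],
    [[0,0,0],0,0.862],
    [[0,0,0],0,0.862]
  ],
  "newtons": 20
}}

```text
clock: 21.62
tcp_pos: [436.8, 1.5, 188.3]
ee_rot: [0.592, 0.806, -0.0, -0.0]
force: [-0.3, -0.7, -2.1]
opening: 11.7
finger_force: 9.5
```

```bash
sed -i 's/range(-80,200,10)/range(-80,280,10)/;s/<260/<300/' t.py; python3 t.py
```

```text
t 21.62 tcp [436.8   1.5 188.3] F [-0.3 -0.7 -2.1] wt [ 0. -0.  0.] open 11.7 ff 9.5
scene 0.77 n 542 rect [229.2, 178.2, 259.3, 215.8]
  f 130 n  5 z 140..165 l -13..30
  f 140 n 30 z 134..178 l -18..34
  f 150 n 60 z 139..223 l -19..38
  f 160 n 93 z 121..219 l -19..40
  f 170 n 96 z 125..209 l -21..41
  f 180 n 78 z 131..203 l -23..42
  f 190 n 61 z 136..188 l -24..44
  f 200 n 51 z 142..179 l -23..32
  f 210 n 44 z 144..169 l -17..26
  f 220 n 21 z 148..161 l -3..23
scene jug_spout 0.77 [409.2 -42.1  15.9] f,l 178.63638434756382 -29.14470749606052
scene jug_handle 0.79 [436.2  -2.3 225.4] f,l 148.76269766378732 8.586371404190459
```

>>> {"fn": "carry_out", "kwargs": {
  "plan": [
    [[0,0,0],0,0.861],
    [[0,0,0],0,0.861]
  ]
}}

```text
clock: 22.28
tcp_pos: [436.7, 1.6, 188.3]
ee_rot: [0.592, 0.806, -0.0, -0.0]
force: [0.3, 0.5, -1.5]
opening: 12.0
finger_force: 5.6
```

```bash
python3 t.py | grep -v top
```

```text
t 22.27 tcp [436.7   1.6 188.3] F [ 0.3  0.5 -1.5] wt [ 0.1  0.  -0. ] open 12.0 ff 5.6
scene 0.95 n 641 rect [227.4, 176.4, 261.5, 215.2]
  f  30 n  5 z -4..2 l -55..-25
  f  50 n  3 z -4..2 l -14..-9
  f 130 n 14 z 147..167 l 8..34
  f 140 n 42 z 131..220 l -18..37
  f 150 n 89 z 45..224 l -19..39
  f 160 n 99 z 111..217 l -22..40
  f 170 n 97 z 124..209 l -21..41
  f 180 n 81 z 66..208 l -30..42
  f 190 n 70 z 90..186 l -28..43
  f 200 n 57 z 140..178 l -24..43
  f 210 n 45 z 144..168 l -17..35
  f 220 n 25 z 147..159 l -4..24
  f 230 n  3 z 151..152 l 6..15
scene jug_spout 0.8 [408.8 -39.9  26.6] f,l 176.32948335373555 -28.885267988304626
scene jug_handle 0.55 [448.7  -7.2 244.9] f,l 157.14561350535632 18.97972054023893
```

>>> {"fn": "carry_out", "kwargs": {
  "plan": [
    [[0,0,0],0,0.87],
    [[0,0,0],0,0.9],
    [[3,-0.3,0],0,0.9],
    [[6,-0.6,0],0,0.9],
    [[9,-1,0],0,0.9],
    [[12,-1,2],0,0.9],
    [[14.4,-1,5],0,0.9],
    [[14.4,-1,8],0,0.9],
    [[14.4,-1,10],0,0.9],
    [[14.4,-1,10.8],0,0.9],
    [[14.4,-1,10.9],0,0.9]
  ],
  "newtons": 20
}}

```text
clock: 24.05
tcp_pos: [384.2, 135.9, 79.2]
ee_rot: [0.592, 0.806, -0.0, -0.0]
force: [0.1, -0.7, -1.7]
opening: 11.6
finger_force: 19.6
```

>>> {"fn": "carry_out", "kwargs": {
  "plan": [
    [[0,0,0],0,0.863],
    [[0,0,0],0,0.861],
    [[-0.6,0,0],0,0.861],
    [[-1.2,0,0],0,0.861],
    [[-1.8,0,0],0,0.861],
    [[-2.4,0,0],0,0.861],
    [[-3,0,0],0,0.861],
    [[-3.6,0,0],0,0.861]
  ]
}}

```text
clock: 25.05
tcp_pos: [395.0, 101.2, 79.3]
ee_rot: [0.592, 0.806, -0.0, -0.0]
force: [-0.0, 1.0, -0.8]
opening: 11.8
finger_force: 5.6
```

```bash
python3 t.py
```

```text
t 25.05 tcp [395.  101.2  79.3] F [-0.   1.  -0.8] wt [ 0.  0. -0.] open 11.8 ff 5.6
scene 0.92 n 440 rect [244.4, 166.6, 270.3, 203.7]
  f  20 n  5 z 39..56 l -7..23
  f  30 n 24 z 26..63 l -27..27
  f  40 n 53 z 23..114 l -28..29
  f  50 n 66 z 11..112 l -30..30
  f  60 n 70 z 11..97 l -32..31
  f  70 n 67 z 19..101 l -34..31
  f  80 n 52 z 1..83 l -39..33
  f  90 n 48 z 13..69 l -33..21
  f 100 n 31 z 35..57 l -27..15
  f 110 n 18 z 36..51 l -17..9
scene jug_spout 0.97 [440.5  -5.4  72.2] f,l 152.98858060793418 11.754996139533555
scene jug_handle 0.64 [406.9  89.9 137. ] f,l 52.01143144726952 8.387036043409374
top 0.56 n 196 rect [267.3, 270.2, 280.4, 294.4]
  f  90 n 75 z 31..62 l -29..27
  f 100 n 78 z 34..56 l -24..25
  f 110 n 39 z 38..48 l -12..15
  f 120 n  4 z 38..43 l -3..4
top jug_spout 0.45 [417.1  11.9   0.3] f,l 129.5061739902304 -5.414872855556199
```

>>> {"fn": "carry_out", "kwargs": {
  "plan": [
    [[0,0,-0.4],0,0.861],
    [[0,0,-0.4],0,0.8602],
    [[0,0,-0.4],0,0.8602]
  ]
}}

```text
clock: 25.82
tcp_pos: [395.0, 101.7, 83.4]
ee_rot: [0.592, 0.806, 0.0, 0.0]
force: [-0.0, -0.0, -2.4]
opening: 11.8
finger_force: 2.4
```

>>> {"fn": "carry_out", "kwargs": {
  "plan": [
    [[0,0,0],0,0.8596],
    [[0,0,0],0,0.8596]
  ]
}}

```text
clock: 26.08
tcp_pos: [395.0, 101.6, 83.4]
ee_rot: [0.592, 0.806, 0.0, 0.0]
force: [0.1, 0.3, 1.2]
opening: 12.2
finger_force: 0.4
```

```bash
python3 t.py
```

```text
t 26.07 tcp [395.  101.6  83.4] F [0.1 0.3 1.2] wt [-0.  0.  0.] open 12.2 ff 0.4
scene 0.61 n 521 rect [246.7, 170.5, 275.7, 203.4]
  f   0 n  7 z -1..52 l -46..21
  f  10 n 22 z -2..57 l -50..28
  f  20 n 27 z 1..63 l -33..28
  f  30 n 56 z 5..71 l -25..30
  f  40 n 82 z 5..109 l -30..30
  f  50 n105 z 11..104 l -31..31
  f  60 n 87 z 10..86 l -33..32
  f  70 n 69 z 4..78 l -33..33
  f  80 n 46 z 10..44 l -33..23
  f  90 n 17 z 11..24 l -14..15
scene jug_spout 0.75 [410.9  45.3   2.1] f,l 95.73930078557383 -1.2019998359363784
scene jug_handle 0.86 [405.5  92.3 126.9] f,l 49.314369529262414 7.758037947930245
top jug_spout 0.46 [404.   36.4   0.3] f,l 102.1392892457434 -10.537232554113215
```

>>> {"fn": "carry_out", "kwargs": {
  "plan": [
    [[0,0,0],0,0.862],
    [[0,0,0],0,0.87],
    [[0,0,0],0,0.9]
  ],
  "newtons": 30
}}

```text
clock: 26.85
tcp_pos: [395.0, 101.6, 83.3]
ee_rot: [0.592, 0.806, 0.0, 0.0]
force: [0.0, -1.2, 1.9]
opening: 11.4
finger_force: 29.5
```

```bash
python3 t.py; python3 -c "
from h import *
p=ctrl.snapshot('scene');cv2.imwrite('pics/g.png',cv2.resize(p['color'][130:250,210:338],(640,600),interpolation=cv2.INTER_CUBIC))"
```

```text
t 26.85 tcp [395.  101.6  83.3] F [ 0.  -1.2  1.9] wt [-0.1  0.  -0. ] open 11.4 ff 29.5
scene 0.88 n 478 rect [247.0, 170.4, 275.9, 201.4]
  f   0 n  5 z 36..53 l 11..25
  f  10 n 20 z 33..61 l 10..29
  f  20 n 22 z 1..64 l -18..30
  f  30 n 52 z 5..68 l -26..30
  f  40 n 77 z 7..108 l -29..30
  f  50 n105 z 9..104 l -31..31
  f  60 n 88 z 10..85 l -32..31
  f  70 n 60 z 11..75 l -33..32
  f  80 n 41 z 9..47 l -32..16
  f  90 n  8 z 11..16 l -13..8
scene jug_spout 0.8 [412.3  43.1  -1.2] f,l 98.28409926998435 -0.5405909419265472
scene jug_handle 0.81 [393.4  98.8 120. ] f,l 39.47541096332128 -1.876638720373639
top 0.63 n 0 rect [310.8, 145.3, 353.2, 190.8]
top jug_spout 0.34 [407.1  41.1   0.8] f,l 98.5952553661751 -6.167452033827804
```

View pics/g.png

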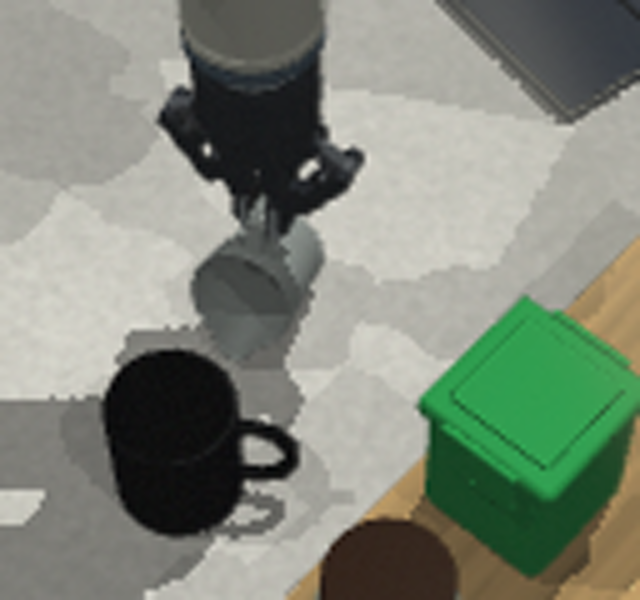

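>>> {"fn": "carry_out", "kwargs": {
  "plan": [
    [[0.3,0,-1],0,0.93],
    [[0.3,0,-3],0,0.93],
    [[0.3,0.2,-5.5],0,0.93],
    [[0.3,0.5,-8],0,0.93],
    [[0,0.8,-10],0,0.93],
    [[-0.6,1,-11],0,0.93],
    [[-1.5,1,-11.2],0,0.93],
    [[-2.6,1,-11.2],0,0.93],
    [[-3.7,1,-11.2],0,0.93],
    [[-4.8,1,-11.2],0,0.93],
    [[-5.7,1,-11.2],0,0.93],
    [[-6.2,1,-11.2],0,0.93]
  ],
  "newtons": 40
}}

```text
clock: 28.8
tcp_pos: [423.1, 44.8, 195.2]
ee_rot: [0.592, 0.806, -0.0, -0.0]
force: [-0.6, -0.6, -2.8]
opening: 11.2
finger_force: 39.2
```

```bash
python3 t.py
```

```text
t 28.80 tcp [423.1  44.8 195.2] F [-0.6 -0.6 -2.8] wt [-0. -0.  0.] open 11.2 ff 39.2
scene 0.93 n 633 rect [239.4, 163.3, 270.7, 200.5]
  f  60 n  3 z 160..163 l 17..28
  f  70 n 23 z 141..170 l 17..38
  f  80 n 25 z 2..172 l -51..38
  f  90 n 63 z 100..182 l -21..39
  f 100 n 91 z 118..220 l -20..40
  f 110 n114 z 120..216 l -21..40
  f 120 n117 z 123..198 l -22..42
  f 130 n 82 z 124..191 l -23..43
  f 140 n 67 z 123..163 l -25..42
  f 150 n 35 z 121..139 l -9..26
scene jug_spout 0.66 [429.7  -9.4  88.1] f,l 153.6240163367325 0.2591205986665211
scene jug_handle 0.81 [429.   38.4 231.2] f,l 107.81577798479269 13.944434193978282
```

>>> {"fn": "carry_out", "kwargs": {
  "plan": [
    [[-0.5,0,0],0,0.93],
    [[-1.4,0,0],0,0.93],
    [[-2.4,0,0],0,0.93],
    [[-3.4,0,0],0,0.93],
    [[-4.2,0,0],0,0.93],
    [[-4.7,0,0.5],0,0.93],
    [[-4.7,0,1],0,0.93],
    [[-4.7,0,1.3],0,0.93]
  ]
}}

```text
clock: 30.2
tcp_pos: [436.7, 0.7, 181.7]
ee_rot: [0.592, 0.806, -0.0, -0.0]
force: [-0.2, 0.2, -1.8]
opening: 10.8
finger_force: 39.2
```

```bash
cat > m.py <<'E'
from h import *
np.set_printoptions(precision=1,suppress=True)
for n in("scene","top"):
    p=ctrl.snapshot(n)
    for s in ctrl.silhouettes(p,"mug")[:1]:
        c=cloud(p,s["region"]); k=c[(c[:,2]>90)&(c[:,2]<99)]; print(n,"mug",s["conf"],"rim mean",k.mean(0) if len(k) else 0,len(k))
    for s in ctrl.mark_of(p,"mug")[:1]: print("mug origin",s["conf"],onplane(p,s["uv"],0))
    for s in ctrl.mark_of(p,"stone1"):
        if s["conf"]>.25: print("stone",s["conf"],s["uv"],onplane(p,s["uv"],15))
E
python3 t.py; python3 m.py
```

```text
t 30.20 tcp [436.7   0.7 181.7] F [-0.2  0.2 -1.8] wt [ 0. -0. -0.] open 10.8 ff 39.2
scene 0.75 n 584 rect [231.6, 180.2, 264.0, 212.8]
  f 120 n 22 z 132..158 l 19..37
  f 130 n 26 z 107..161 l 1..40
  f 140 n 65 z 104..173 l -17..39
  f 150 n 99 z 107..205 l -19..39
  f 160 n125 z 109..199 l -22..41
  f 170 n110 z 110..184 l -22..42
  f 180 n 73 z 109..165 l -23..43
  f 190 n 53 z 109..135 l -21..29
  f 200 n  9 z 109..116 l 0..16
scene jug_spout 0.77 [419.6 -17.4  12.6] f,l 158.14722203663737 -11.810927076160992
scene jug_handle 0.93 [448.4  -8.1 227.8] f,l 157.91073278712912 18.43073328944818
top jug_handle 0.18 [620.7  22.2 237.3] f,l 180.87473753933676 191.8798080391783
scene mug 0.68 rim mean [459.  -54.5  94.1] 88
mug origin 0.65 [451.1 -39.3   0. ]
top mug 0.61 rim mean [732.7  74.5  94.9] 179
mug origin 0.5 [392.4 400.1   0. ]
```

>>> {"fn": "carry_out", "kwargs": {
  "plan": [
    [[-0.5,0,0],0,0.9],
    [[-1,0,0.3],0,0.88],
    [[-1,0,0.6],0,0.864],
    [[-1,0,0.8],0,0.863],
    [[-1,0,0.9],0,0.8625]
  ],
  "newtons": 20
}}

```text
clock: 31.62
tcp_pos: [441.3, -9.0, 174.1]
ee_rot: [0.592, 0.806, 0.001, 0.001]
force: [0.0, -1.1, 10.9]
opening: 11.6
finger_force: 10.0
```

>>> {"fn": "carry_out", "kwargs": {
  "plan": [
    [[-0.3,0,0.15],0,0.8625],
    [[-0.7,0,0.3],0,0.8625],
    [[-1.1,0,0.4],0,0.8625],
    [[-1.5,0,0.5],0,0.8625]
  ]
}}

```text
clock: 32.12
tcp_pos: [445.7, -23.5, 169.1]
ee_rot: [0.592, 0.806, 0.001, 0.001]
force: [0.1, -0.7, 6.7]
opening: 11.8
finger_force: 10.0
```

```bash
python3 t.py; python3 m.py
```

```text
t 32.12 tcp [445.7 -23.5 169.1] F [ 0.1 -0.7  6.7] wt [-0.1  0.1  0. ] open 11.8 ff 10.0
scene 0.76 n 490 rect [229.7, 191.1, 259.8, 218.1]
  f 130 n  7 z 133..141 l 30..37
  f 140 n 16 z 126..150 l 26..39
  f 150 n 23 z 132..152 l 25..40
  f 160 n 32 z 95..155 l -9..40
  f 170 n 79 z 96..160 l -16..41
  f 180 n128 z 94..189 l -21..40
  f 190 n132 z 94..172 l -22..42
  f 200 n 63 z 92..154 l -22..44
  f 210 n 10 z 90..101 l -2..15
scene jug_spout 0.57 [463.9 -63.7  91.2] f,l 215.63194650145118 16.555860305962582
scene jug_handle 0.87 [447.2 -31.3 192.8] f,l 179.7592059260404 10.346397052723429
top jug_spout 0.35 [391.5 399.1  17.2] f,l -247.5187835425827 86.68894509526149
top jug_handle 0.71 [623.9  43.1 236.6] f,l 161.95275925923553 201.26055947135862
scene mug 0.85 rim mean [467.  -54.4  95.2] 73
mug origin 0.72 [426.  -35.7   0. ]
```

>>> {"fn": "carry_out", "kwargs": {
  "plan": [
    [[-0.4,0,0.15],0,0.8625],
    [[-0.8,0,0.3],0,0.8625],
    [[-1.2,0,0.5],0,0.8625],
    [[-1.6,0,0.7],0,0.8625],
    [[-2.0,0,0.9],0,0.8625]
  ]
}}

```text
clock: 33.55
tcp_pos: [451.2, -42.6, 159.7]
ee_rot: [0.592, 0.806, 0.0, 0.001]
force: [-0.2, -2.4, 7.5]
opening: 11.6
finger_force: 11.0
```

```bash
python3 t.py; python3 m.py;  python3 -c "
from h import *
p=ctrl.snapshot('scene');cv2.imwrite('pics/h.png',cv2.resize(p['color'][160:265,195:307],(640,600),interpolation=cv2.INTER_CUBIC))"
```

```text
t 33.55 tcp [451.2 -42.6 159.7] F [-0.2 -2.4  7.5] wt [-0.2  0.1  0. ] open 11.6 ff 11.0
scene 0.97 n 426 rect [228.4, 197.6, 261.7, 221.5]
  f 140 n  3 z 123..134 l 38..38
  f 150 n 13 z 122..142 l 34..40
  f 160 n 14 z 124..145 l 31..40
  f 170 n 24 z 121..148 l 25..42
  f 180 n 46 z 86..151 l -9..42
  f 190 n117 z 82..153 l -19..42
  f 200 n172 z 79..184 l -21..43
  f 210 n 37 z 77..156 l -17..45
scene jug_spout 0.77 [468.1 -73.1  84.4] f,l 225.86285841896532 17.716812775546963
scene jug_handle 0.64 [466.1 -52.2 219.2] f,l 205.31893185387503 22.12516460197634
scene mug 0.7 rim mean [467.5 -56.1  94.5] 69
mug origin 0.64 [444.9 -45.7   0. ]
stone 0.46 [246.4, 210.9] [416.8  -4.9  15. ]
stone 0.38 [244.6, 217.1] [428.2 -25.3  15. ]
top mug 0.74 rim mean [738.4  76.3  94.6] 167
```

View pics/h.png

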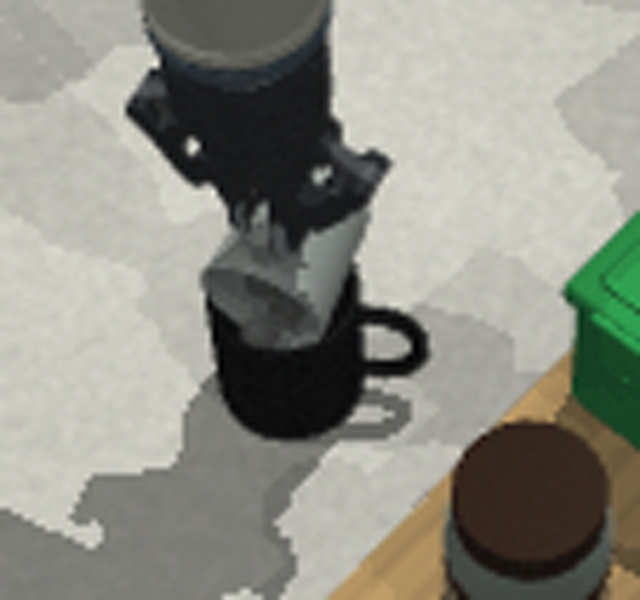

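>>> {"fn": "carry_out", "kwargs": {
  "plan": [
    [[0,0,0],0,0.87],
    [[0,0,0],0,0.9],
    [[0,0,-0.8],0,0.93],
    [[0.4,0,-1.6],0,0.93],
    [[1.0,0,-2],0,0.93],
    [[1.6,0,-2],0,0.93],
    [[1.8,0,-2],0,0.93],
    [[1.8,0,-2],0,0.93]
  ],
  "newtons": 30
}}

```text
clock: 35.4
tcp_pos: [445.0, -24.9, 179.2]
ee_rot: [0.592, 0.806, -0.0, -0.0]
force: [-0.5, 0.3, -1.7]
opening: 11.0
finger_force: 29.5
```

```bash
python3 t.py; python3 m.py
```

```text
t 35.40 tcp [445.  -24.9 179.2] F [-0.5  0.3 -1.7] wt [-0. -0.  0.] open 11.0 ff 29.5
scene 0.8 n 439 rect [232.2, 187.9, 262.7, 215.0]
  f 120 n  4 z 144..157 l 36..38
  f 130 n 11 z 141..160 l 34..39
  f 140 n 18 z 135..164 l 29..39
  f 150 n 24 z 137..168 l 27..40
  f 160 n 48 z 108..169 l -12..41
  f 170 n105 z 102..171 l -20..41
  f 180 n173 z 97..203 l -21..42
  f 190 n 55 z 96..174 l -22..42
scene jug_spout 0.68 [413.6 -23.    9.8] f,l 161.69998065368407 -19.234684941216543
scene jug_handle 0.7 [464.6 -37.9 253.5] f,l 191.30233798970616 24.958463138691197
top jug_spout 0.41 [423.7  19.2 557.6] f,l 124.48870549967207 3.1457853957372057
scene mug 0.6 rim mean [459.7 -58.8  93.7] 77
mug origin 0.62 [438.  -41.2   0. ]
top mug 0.4 rim mean 0 0
stone 0.45 [324.0, 175.5] [ 692.1 -101.9   15. ]
stone 0.39 [129.8, 289.2] [393.  402.8  15. ]
```

>>> {"fn": "carry_out", "kwargs": {
  "plan": [
    [[0,0,0.5],0,0.9],
    [[0,0,1.0],0,0.87],
    [[0,0,1.3],0,0.863],
    [[-0.3,0,1.7],0,0.8625],
    [[-0.6,0,2.1],0,0.8625],
    [[-0.9,0,2.4],0,0.8625],
    [[-1.2,0,2.7],0,0.8625],
    [[-1.5,0,3.0],0,0.8625]
  ],
  "newtons": 20
}}

```text
clock: 37.2
tcp_pos: [450.8, -40.0, 149.8]
ee_rot: [0.592, 0.806, 0.0, 0.001]
force: [0.4, -1.8, 4.5]
opening: 11.8
finger_force: 12.0
```

```bash
python3 t.py; python3 m.py
```

```text
t 37.20 tcp [450.8 -40.  149.8] F [ 0.4 -1.8  4.5] wt [-0.  -0.1 -0. ] open 11.8 ff 12.0
scene 0.69 n 235 rect [233.9, 196.7, 261.0, 215.4]
  f 150 n  4 z 127..134 l 39..43
  f 160 n 15 z 71..140 l 3..43
  f 170 n 55 z 69..142 l -9..43
  f 180 n 63 z 70..145 l -20..43
  f 190 n 62 z 124..174 l -12..43
  f 200 n 36 z 137..176 l -8..34
scene jug_spout 0.78 [443.2 -30.7  70.1] f,l 177.92835418005555 6.673145060308222
scene jug_handle 0.77 [448.1 -47.6 178.4] f,l 195.5345615903744 6.242787357361749
top 0.73 n 519 rect [102.1, 257.9, 152.4, 321.2]
scene mug 0.88 rim mean [465.3 -49.2  94.9] 61
mug origin 0.6 [439.2 -43.4   0. ]
stone 0.51 [250.2, 214.5] [435.1  -6.5  15. ]
```

>>> {"fn": "carry_out", "kwargs": {
  "plan": [
    [[0,0,0],0,0.87],
    [[0,0,0],0,0.9],
    [[0,0,-1],0,0.93],
    [[0,0,-2],0,0.93],
    [[0,0,-3],0,0.93],
    [[0,0,-3.4],0,0.93],
    [[0.5,0,-3.4],0,0.93],
    [[0,0,-3.4],0,0.93],
    [[0,0,-3.4],0,0.93],
    [[0,0,-3.4],0,0.93]
  ],
  "newtons": 30
}}

```text
clock: 39.25
tcp_pos: [449.5, -39.5, 183.1]
ee_rot: [0.592, 0.806, -0.0, -0.0]
force: [-0.9, -0.4, -1.5]
opening: 11.7
finger_force: 29.5
```

```bash
python3 t.py; python3 m.py; python3 -c "
from h import *
f=[]
for i in range(6): ctrl.snapshot('top'); f.append(ctrl.sense()['force'][2])
print(np.round(f,2),np.mean(f))"
```

```text
t 39.25 tcp [449.5 -39.5 183.1] F [-0.9 -0.4 -1.5] wt [-0.1  0.  -0. ] open 11.7 ff 29.5
scene 0.85 n 303 rect [232.2, 190.6, 263.7, 209.4]
  f 140 n  6 z 158..169 l 37..40
  f 150 n 11 z 111..170 l 31..41
  f 160 n 22 z 99..176 l -4..42
  f 170 n 76 z 102..178 l -13..43
  f 180 n 61 z 110..178 l -23..43
  f 190 n 83 z 152..211 l -20..42
  f 200 n 36 z 172..235 l -7..47
scene jug_spout 0.83 [444.7 -32.1  97.9] f,l 179.76235291217515 7.7530055813570655
scene jug_handle 0.8 [469.  -48.2 240.1] f,l 202.41050489942856 26.05692821642124
scene mug 0.69 rim mean [458.8 -55.   93.9] 90
mug origin 0.95 [441.6 -51.4   0. ]
stone 0.45 [248.4, 217.1] [437.3 -17.3  15. ]
stone 0.68 [446.4, 293.7] [ 380.5 -411.1   15. ]
[-0.99 -1.5  -0.55 -1.51 -0.38 -2.22] -1.1918397809655596
```

>>> {"fn": "carry_out", "kwargs": {
  "plan": [
    [[0,0,-2],0,0.93],
    [[0.5,0,-4],0,0.93],
    [[3,0,-5],0,0.93],
    [[6,0,-5],0,0.93],
    [[9,-0.3,-5],0,0.93],
    [[12,-0.6,-5],0,0.93],
    [[15,-1,-3],0,0.93],
    [[17,-1,0],0,0.93],
    [[17,-1,3],0,0.93],
    [[17,-1,6],0,0.93],
    [[17,-1,7.5],0,0.93],
    [[17,-1,7.5],0,0.93]
  ]
}}

```text
clock: 41.85
tcp_pos: [388.4, 119.5, 107.5]
ee_rot: [0.592, 0.806, -0.001, -0.001]
force: [0.4, -0.6, -0.2]
opening: 11.5
finger_force: 29.5
```

```bash
python3 t.py; python3 m.py; python3 -c "
from h import *
im=[]
for n in('scene','top'):
    p=ctrl.snapshot(n); uv=proj(p,[430,20,60]).astype(int); x,y=uv[0]-35,uv[1]-52
    im.append(cv2.resize(p['color'][y:y+105,x:x+70],(400,600),interpolation=cv2.INTER_CUBIC))
    for s in ctrl.silhouettes(p,'stone1'):
        c=cloud(p,s['region'])
        if len(c): print('st',s['conf'],c.mean(0),len(c))
    a=cloud(p); k=a[np.hypot(a[:,0]-448,a[:,1]+40)<30]; print(n,'in mug',len(k),np.round(np.percentile(k[:,2],[2,25,50,75,98]),0))
im=np.hstack(im); cv2.imwrite('pics/i.png',np.clip(im.astype(float)*2,0,255).astype(np.uint8))"
```

```text
t 41.85 tcp [388.4 119.5 107.5] F [ 0.4 -0.6 -0.2] wt [-0. -0.  0.] open 11.5 ff 29.5
scene 0.49 n 310 rect [254.0, 161.5, 281.4, 181.0]
  f -30 n  6 z 9..94 l 16..29
  f -20 n 17 z -3..101 l -56..30
  f -10 n 41 z -1..100 l -38..31
  f   0 n 71 z 27..101 l -27..32
  f  10 n 66 z 29..106 l -34..32
  f  20 n 75 z 82..135 l -30..33
  f  30 n 26 z 94..163 l -12..38
scene jug_spout 0.73 [359.7 130.4   0.6] f,l -0.8456806303961596 -24.522762559878394
scene jug_handle 0.69 [385.3 115.5 138.3] f,l 21.086149872991136 -4.584532659739064
top jug_handle 0.72 [625.8  45.9 236.1] f,l 159.82673799170738 203.89415983243703
scene mug 0.83 rim mean [451.6 -43.5  94.1] 120
mug origin 0.83 [446.3 -43.9   0. ]
stone 0.35 [249.1, 215.0] [433.7 -10.2  15. ]
top mug 0.88 rim mean [451.  -41.   95.1] 158
mug origin 0.83 [443.5 -40.4   0. ]
stone 0.62 [293.0, 274.1] [430.9 -17.4  15. ]
stone 0.6 [292.1, 263.1] [459.1 -15.2  15. ]
stone 0.48 [296.4, 257.8] [472.8 -26.5  15. ]
stone 0.46 [298.1, 267.0] [449.1 -30.7  15. ]
scene in mug 60 [ 2. 10. 20. 23. 27.]
st 0.6 [430.29555068 -19.88453178  23.5475031 ] 41
st 0.52 [468.78307686 -26.2888798   22.43186983] 47
st 0.47 [452.13791569 -13.3383168   23.16104216] 40
top in mug 414 [ 3.  5.  8. 21. 28.]
```

View pics/i.png

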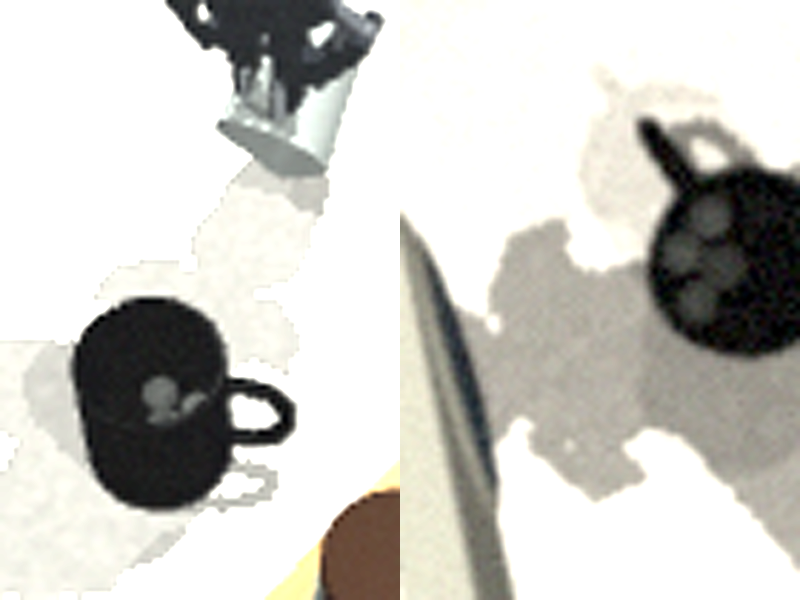

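>>> {"fn": "carry_out", "kwargs": {
  "plan": [
    [[0,0,1],0,0.9],
    [[0,0,2],0,0.87],
    [[0,0,2],0,0.863],
    [[0,0,2],0,0.861],
    [[0.5,0,2],0,0.861],
    [[1.3,0,2.1],0,0.861],
    [[2.3,0,2.2],0,0.861],
    [[3.3,0,2.4],0,0.861],
    [[4.3,0,2.6],0,0.861],
    [[5.3,0,2.8],0,0.861],
    [[6.3,0,3.1],0,0.861]
  ],
  "newtons": 20
}}

```text
clock: 44.22
tcp_pos: [370.7, 180.8, 77.7]
ee_rot: [0.592, 0.806, 0.0, 0.0]
force: [-1.5, -0.8, 12.4]
opening: 11.7
finger_force: 10.9
```

```bash
python3 t.py
```

```text
t 44.23 tcp [370.7 180.8  77.7] F [-1.5 -0.8 12.4] wt [-0.3  0.3 -0. ] open 11.7 ff 10.9
scene 0.84 n 310 rect [262.4, 142.5, 289.4, 172.5]
  f -80 n 13 z -4..72 l -53..30
  f -70 n 28 z 9..73 l -19..31
  f -60 n 67 z 2..75 l -28..32
  f -50 n 84 z 2..111 l -31..31
  f -40 n 92 z 17..109 l -33..33
  f -30 n 15 z 59..106 l -30..16
scene jug_spout 0.61 [374.6 169.5   1.1] f,l -33.67190199576144 1.4445244509025705
scene jug_handle 0.73 [384.4 171.3 132.3] f,l -32.38427426789832 11.383284597700767
```

>>> {"fn": "carry_out", "kwargs": {
  "plan": [
    [[0,0,-0.5],0,0.861],
    [[0,0,-1.2],0,0.8603],
    [[0.5,0,-1.4],0,0.8603],
    [[1.2,0,-1.4],0,0.8603],
    [[2,0,-1.2],0,0.8603],
    [[2.8,0,-1.0],0,0.8603],
    [[3.4,0,-0.8],0,0.861]
  ]
}}

```text
clock: 45.5
tcp_pos: [359.9, 212.8, 85.0]
ee_rot: [0.592, 0.806, -0.0, -0.0]
force: [0.0, -0.3, -1.2]
opening: 11.8
finger_force: 3.0
```

```bash
python3 t.py
```

```text
t 45.50 tcp [359.9 212.8  85. ] F [ 0.  -0.3 -1.2] wt [-0. -0. -0.] open 11.8 ff 3.0
scene 0.63 n 473 rect [262.8, 141.9, 290.1, 171.8]
  f -80 n 70 z 15..113 l -31..30
  f -70 n114 z 8..113 l -32..29
  f -60 n 95 z 12..89 l -34..32
  f -50 n 60 z 2..64 l -33..34
  f -40 n 12 z 11..29 l -20..16
scene jug_spout 0.58 [368.5 168.6   1.1] f,l -34.64460449311834 -4.645671491924014
scene jug_handle 0.56 [353.7 215.9 115.5] f,l -84.09346830978431 -4.481021133043142
top 0.68 n 427 rect [199.0, 285.4, 222.8, 314.3]
  f -80 n 15 z 56..79 l -7..33
  f -70 n105 z 16..100 l -27..31
  f -60 n188 z 15..89 l -30..31
  f -50 n102 z 12..67 l -31..31
  f -40 n 17 z 11..21 l -10..11
top jug_spout 0.88 [375.7 161.1   1.3] f,l -25.23616126179341 0.006859659070178615
top jug_handle 0.9 [378.9 152.4 474.9] f,l -16.005146060446986 0.3964179563066555
```

>>> {"fn": "carry_out", "kwargs": {
  "plan": [
    [[0,0,0],0,0.87],
    [[0,0,0],0,0.92],
    [[0,0,-3],0,0.93],
    [[0,0.3,-6.5],0,0.93],
    [[-1.5,0.6,-9.6],0,0.93],
    [[-5,1,-9.8],0,0.93],
    [[-9,1,-9.8],0,0.93],
    [[-13,1,-9.8],0,0.93],
    [[-16.5,1,-9.8],0,0.93],
    [[-19,1,-9.8],0,0.93],
    [[-19.8,1,-9.8],0,0.93],
    [[-19.8,1,-9.8],0,0.93]
  ],
  "newtons": 30
}}

```text
clock: 47.4
tcp_pos: [428.8, 26.3, 183.2]
ee_rot: [0.592, 0.806, -0.0, -0.0]
force: [-0.6, 0.4, -2.1]
opening: 11.5
finger_force: 29.9
```

```bash
python3 t.py|grep -v top
```

```text
t 47.40 tcp [428.8  26.3 183.2] F [-0.6  0.4 -2.1] wt [-0.  0.  0.] open 11.5 ff 29.9
scene 0.85 n 493 rect [239.1, 170.7, 268.5, 202.4]
  f  80 n  8 z 148..162 l 27..36
  f  90 n 19 z 142..168 l 25..39
  f 100 n 20 z 117..171 l -8..38
  f 110 n 51 z 112..173 l -13..41
  f 120 n100 z 114..214 l -20..40
  f 130 n130 z 113..208 l -22..40
  f 140 n114 z 112..188 l -23..42
  f 150 n 48 z 108..161 l -23..31
  f 160 n  3 z 109..115 l 4..12
scene jug_spout 0.75 [431.3  -7.9  75.5] f,l 152.62681340412493 2.234666918527497
scene jug_handle 0.91 [441.   17.7 229.6] f,l 131.12784406215727 19.118945321044265
```

>>> {"fn": "carry_out", "kwargs": {
  "plan": [
    [[0,0,0.7],0,0.88],
    [[0,0,1.3],0,0.864],
    [[0.6,0,1.6],0,0.8625],
    [[1.4,0,2.1],0,0.8622],
    [[2.3,0,2.6],0,0.8622],
    [[3.3,0,3.3],0,0.8622],
    [[4.3,0,4.2],0,0.8622],
    [[5.0,0,5.2],0,0.8622]
  ],
  "newtons": 20
}}

```text
clock: 48.8
tcp_pos: [413.8, 75.1, 130.7]
ee_rot: [0.592, 0.806, 0.0, -0.0]
force: [-1.3, 3.4, 2.9]
opening: 11.8
finger_force: 10.6
```

```bash
python3 t.py|grep -v top; python3 m.py|head -2
```

```text
t 48.80 tcp [413.8  75.1 130.7] F [-1.3  3.4  2.9] wt [ 0.4  0.2 -0. ] open 11.8 ff 10.6
scene 0.89 n 516 rect [242.4, 169.2, 272.0, 202.4]
  f  60 n 20 z 82..111 l -15..31
  f  70 n 74 z 71..120 l -18..37
  f  80 n100 z 60..164 l -19..38
  f  90 n 73 z 59..150 l -20..40
  f 100 n 67 z 68..151 l -22..41
  f 110 n 53 z 76..137 l -23..43
  f 120 n 50 z 82..128 l -24..43
  f 130 n 41 z 89..122 l -19..43
  f 140 n 25 z 88..110 l -10..25
  f 150 n 13 z 96..102 l -2..20
scene jug_spout 0.9 [430.   -7.8  66.6] f,l 152.12819203089464 0.9998671880481433
scene jug_handle 0.77 [422.8  65.6 170.9] f,l 79.95711555247104 16.199250240559845
scene mug 0.89 rim mean [458.7 -45.5  94.1] 80
mug origin 0.88 [447.  -43.3   0. ]
```

>>> {"fn": "carry_out", "kwargs": {
  "plan": [
    [[0.6,0,0],0,0.8622],
    [[1.0,0,0.6],0,0.8622],
    [[1.3,0,1.3],0,0.8622],
    [[1.6,0,2.0],0,0.8622],
    [[1.8,0,2.7],0,0.8622],
    [[1.9,0,3.2],0,0.8622]
  ]
}}

```text
clock: 50.35
tcp_pos: [408.1, 92.4, 98.7]
ee_rot: [0.592, 0.806, -0.0, -0.0]
force: [-0.4, 2.3, 1.4]
opening: 11.7
finger_force: 11.6
```

```bash
python3 t.py|grep -v top; python3 m.py|head -2
```

```text
t 50.35 tcp [408.1  92.4  98.7] F [-0.4  2.3  1.4] wt [0.4 0.1 0. ] open 11.7 ff 11.6
scene 0.87 n 511 rect [244.1, 169.3, 270.8, 203.5]
  f  50 n 34 z 57..134 l -5..16
  f  60 n 72 z 53..134 l -14..20
  f  70 n 93 z 48..129 l -17..36
  f  80 n 93 z 45..129 l -20..39
  f  90 n 76 z 39..124 l -22..42
  f 100 n 47 z 46..119 l -24..44
  f 110 n 31 z 67..113 l -23..43
  f 120 n 29 z 70..106 l -19..38
  f 130 n 24 z 81..101 l -10..32
  f 140 n  8 z 86..99 l 1..21
scene jug_spout 0.63 [434.5  -2.5  93.5] f,l 148.41644144676286 6.919893540389275
scene jug_handle 0.6 [425.2  82.6 149.2] f,l 64.50635388946843 23.635364210438027
  f 100 n  3 z 77..107 l -22..-13
  f 110 n 95 z 59..111 l -21..39
  f 120 n102 z 72..106 l -18..38
  f 130 n 70 z 79..103 l -9..30
  f 140 n 34 z 87..98 l -0..22
scene mug 0.83 rim mean [447.3 -41.8  94.4] 126
mug origin 0.95 [443.9 -43.7   0. ]
```

>>> {"fn": "carry_out", "kwargs": {
  "plan": [
    [[0,0,0],0,0.87],
    [[0,0,0],0,0.92],
    [[0.3,0,-0.8],0,0.93],
    [[2,0,-0.8],0,0.93],
    [[5,0,-0.8],0,0.93],
    [[8,0,0.5],0,0.93],
    [[9.5,0,2],0,0.93],
    [[9.5,0,3],0,0.93],
    [[9.5,0,3.5],0,0.93],
    [[9.5,0,3.5],0,0.87]
  ],
  "newtons": 25
}}

```text
clock: 52.4
tcp_pos: [380.0, 182.3, 64.2]
ee_rot: [0.592, 0.806, -0.0, -0.0]
force: [0.0, -0.3, -1.2]
opening: 11.3
finger_force: 24.4
```

```bash
python3 t.py
```

```text
t 52.40 tcp [380.  182.3  64.2] F [ 0.  -0.3 -1.2] wt [ 0.1 -0.  -0. ] open 11.3 ff 24.4
scene 0.69 n 478 rect [256.1, 150.9, 283.5, 185.4]
  f -50 n 12 z 25..99 l 1..16
  f -40 n 65 z 22..103 l -11..21
  f -30 n 89 z 14..97 l -17..35
  f -20 n 80 z 11..95 l -18..24
  f -10 n 70 z 4..93 l -21..41
  f   0 n 54 z 4..87 l -24..43
  f  10 n 29 z 25..78 l -23..43
  f  20 n 27 z 34..75 l -21..42
  f  30 n 24 z 40..73 l -21..35
  f  40 n 16 z 49..66 l -6..25
  f  50 n  6 z 58..61 l 4..17
scene jug_spout 0.91 [391.3 111.9   0.3] f,l 26.3639822197087 0.04422196619398393
scene jug_handle 0.62 [390.1 172.2  94.9] f,l -31.510368653548127 17.015852652067128
top 0.87 n 706 rect [222.8, 273.2, 252.8, 302.7]
  f -30 n 23 z 15..66 l -6..32
  f -20 n112 z 13..96 l -15..36
  f -10 n118 z 6..93 l -19..40
  f   0 n102 z 5..84 l -20..44
  f  10 n 99 z 16..77 l -21..45
  f  20 n103 z 5..75 l -19..45
  f  30 n 84 z 2..70 l -14..37
  f  40 n 48 z 0..66 l -5..27
  f  50 n 17 z 57..66 l 3..21
top jug_handle 0.72 [397.5 125.8 495.9] f,l 14.951065873404678 10.17167578533477
```

>>> {"fn": "carry_out", "kwargs": {
  "plan": [
    [[0,0,0.3],0,0.864],
    [[0.4,0,0.8],0,0.8622],
    [[0.8,0,1.2],0,0.8622],
    [[1.2,0,1.6],0,0.8622],
    [[1.6,0,2.0],0,0.8622],
    [[2.0,0,2.5],0,0.8622],
    [[2.4,0,3.0],0,0.8622],
    [[2.7,0,3.5],0,0.8622],
    [[2.8,0,3.7],0,0.8622]
  ],
  "newtons": 20
}}

```text
clock: 53.92
tcp_pos: [371.4, 209.7, 26.9]
ee_rot: [0.592, 0.806, -0.0, -0.0]
force: [0.4, 1.8, 1.8]
opening: 12.1
finger_force: 8.9
```

```bash
python3 t.py
```

```text
t 53.92 tcp [371.4 209.7  26.9] F [0.4 1.8 1.8] wt [ 0.2 -0.   0. ] open 12.1 ff 8.9
scene 0.73 n 197 rect [298.6, 112.6, 346.1, 156.4]
scene jug_spout 0.93 [381.8 129.5  41.5] f,l 6.687153011850229 -3.656483785789913
scene jug_handle 0.74 [388.2 198.   73.6] f,l -56.66678567595513 22.966173269649367
top 0.79 n 649 rect [208.5, 278.9, 240.0, 306.9]
  f -60 n 36 z 6..64 l -3..25
  f -50 n126 z 3..76 l -13..35
  f -40 n116 z 3..73 l -19..41
  f -30 n116 z 2..74 l -22..43
  f -20 n 97 z 1..61 l -20..41
  f -10 n 77 z 2..76 l -17..38
  f   0 n 36 z 3..75 l -10..33
  f  10 n 35 z 51..77 l -1..26
  f  20 n 10 z 69..79 l 3..20
top jug_spout 0.9 [398.9 118.6   0.5] f,l 22.281063483519 9.373059229151252
top jug_handle 0.73 [386.2 147.4 445.4] f,l -9.065209183642676 5.95085338497315
```

>>> {"fn": "carry_out", "kwargs": {
  "plan": [
    [[0,0,0],0,0.861],
    [[0,0,0],0,0.858],
    [[0,0,0],0,0.8],
    [[0,0,0],0,0.6],
    [[0,0,0],0,0.5],
    [[0,0,0],0,0.5],
    [[0,0,-4],0,0.5],
    [[0,0,-9],0,0.5],
    [[0,0,-14],0,0.5],
    [[6,0,-18],0,0.5],
    [[9,0,-18],0,0.5],
    [[9,0,-18],0,0.5]
  ]
}}

```text
clock: 55.82
tcp_pos: [344.4, 297.5, 208.2]
ee_rot: [0.591, 0.807, 0.001, 0.0]
force: [-0.1, -0.4, 0.0]
opening: 42.4
finger_force: 0.0
```

```bash
python3 t.py; python3 m.py
```

```text
t 55.83 tcp [344.4 297.5 208.2] F [-0.1 -0.4  0. ] wt [-0.  0. -0.] open 42.4 ff 0.0
scene 0.17 n 0 rect [216.4, 138.5, 438.0, 399.2]
scene jug_spout 0.61 [385.8 130.   52.8] f,l 7.469390783322131 0.3032794114884071
scene jug_handle 0.74 [385.1 196.4  70.8] f,l -56.14479765280204 19.597035985157405
top 0.88 n 716 rect [197.5, 277.2, 240.1, 304.8]
  f -80 n 18 z 65..69 l 6..15
  f -70 n 16 z 65..72 l 7..15
  f -60 n 86 z 9..75 l -4..26
  f -50 n124 z 2..70 l -14..37
  f -40 n113 z 0..64 l -18..41
  f -30 n107 z 1..70 l -20..43
  f -20 n101 z 2..75 l -21..43
  f -10 n 77 z 1..75 l -17..39
  f   0 n 32 z 2..76 l -10..33
  f  10 n 30 z 55..77 l -0..24
  f  20 n  4 z 76..81 l 11..18
top jug_spout 0.6 [400.2 115.4  -1.5] f,l 25.708633071055832 9.599662685218073
top jug_handle 0.58 [375.3 235.1   1.5] f,l -95.91826217134233 21.87793882713725
scene mug 0.6 rim mean [446.7 -42.4  94. ] 125
mug origin 0.63 [455.  -50.2   0. ]
stone 0.59 [247.2, 218.0] [436.7 -22.2  15. ]
top mug 0.73 rim mean [448.5 -44.6  95.3] 139
mug origin 0.74 [387.4 122.1   0. ]
stone 0.7 [302.6, 263.2] [458.8 -42.5  15. ]
stone 0.61 [289.6, 266.6] [450.1  -8.7  15. ]
stone 0.6 [300.0, 265.8] [452.1 -35.6  15. ]
stone 0.48 [295.6, 259.2] [469.2 -24.3  15. ]
stone 0.4 [295.3, 275.2] [428.  -23.3  15. ]
```

Jug stands level (rim 75 mm, spout 78 mm), the stones are in the mug and the gripper is clear, so I am handing in.

```bash
python3 -c "
from cell import ctrl
print(ctrl.job_done())"
```

```text
the job is handed in; nothing more can be done
None
```

I handed the job in at about 56 s of the 67 s allowed: all four stones are in the black mug, the empty jug is back upright on the desk and let go, and the mug is within a few millimetres of where it started. No verdict came back.

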